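Seat the plaster core in its mould and lock it down

TASK

Lift the larger plaster core by its knob out of the sloping draining rack and set it upright into the tapered mouth of the plaster mould, so that it sits fully home with its flange flat on the rim; do not drop it. Then swing the wooden hold-down bar round by its peg until its short end lies over the flange and points straight at the knob, and let go. Leave the small core, the rolling pin and the bowl where they are.

Things in the scene. Friction and masses are not known exactly. Their poses are not given: they have to be found in the camera images.
- core_knob (a point): Larger plaster core, 0.3 kg: centre of its knob (cylinder, 28 mm across, 42 tall); z along the core's axis, out of the knob's top. Flange below the knob: 100 mm across, 12 thick, underside 33 mm under this point; below it a taper, 80 to 40 mm across over 50 mm. Hangs in the rack leaning 30 degrees from vertical; draw it out along its axis, 60 mm or more. Seated, this point is 33 mm above the mouth.
- rack: Fixed sloping plywood board, 270 x 150 mm, on legs: 30 degrees, low at its front (own -x), rising to its +x. Origin on the table under its middle, z up, y along the row of holes; top face 88 mm high at the middle. The larger hole (83 mm) at y = -55 mm holds the larger core, the smaller at y = +68 mm the small core.
- mould_mouth (a point): Centre of the mouth of the fixed round plaster mould (180 mm across, 90 high), level with its flat rim, 90 mm above the table; z up, x and y turn with the mould. The conical hole matches the core: 81.6 mm across at the rim, 33.6 at its floor 60 mm down. The bar's upright pin stands 74 mm from here along +x.
- bar (a joint): Angle (rad) of the wooden hold-down bar on its pin, counter-clockwise from above, stops at 0 and 1.9. Up to 0.35: clear of the mouth. 1.87: short end points at the middle of the mouth, 4 mm above a seated flange. Bar 18 mm wide, 12 thick, underside 106 mm up; short end reaches 46 mm from the pin, peg end 59. Friction 0.06 N m; stays where left.
- bar_peg (a point): Centre of the upright round wooden peg on the bar, 14 mm across, 40 mm tall (118 to 158 mm above the table), 50 mm from the pin, on the far side of the pin from the short end. Seen from the pin, its heading from the mould's +x is (joint angle - 1.87) rad, counter-clockwise.
- small_core_knob (a point): Bystander: the small core, same shape with a 70 mm flange, in the rack's smaller hole; the point is the centre of its knob (20 mm across, 30 tall). Leave it there.
- core: The larger core as a whole, its origin at the centre of its foot (the taper's small end), 83 mm below the knob's centre along its axis.
- rolling_pin: Bystander: wooden rolling pin lying on the table, 44 mm in diameter, 270 mm long over its handles; origin under its middle, y along it.
- cast_bowl: Bystander: white bowl, 110 mm across, 60 mm high, on the table; origin under its middle.
Not all that is in view belongs to the job. What is shaped like the part that bears mould_mouth but blue or pink is not meant.

How it is judged:
On the way, in this order (a step that is already met when the one before it is completed fails the run):
1. the larger core sits fully home and upright in the mould (horizontal distance between core_knob and mould_mouth below 0.004 m and z of core_knob in the frame of mould_mouth between 0.029 and 0.0355 m and angle between core_knob's own z axis and vertical below 0.06 rad), for 0.2 s.
2. the bar's short end lies over the flange (value of joint bar above 1.6 rad), for 0.2 s.
At the end, for the whole second after the job is handed in: The core is at rest in the mould, its knob centre within 4 mm of the mouth's centre from above and 29 to 35.5 mm over the rim (33 is home), its axis within 0.06 rad of vertical; the bar is still and reads over 1.6 rad; the bystanders have not been moved (all of step 1 and value of joint bar above 1.6 rad and linear speed of core below 0.02 m/s and velocity of joint bar below 0.05 rad/s); the robot touches nothing.
It fails at once if the larger core is dropped (it moves faster than 0.6 m/s with no finger on it) (linear speed of core above 0.6 m/s and contact force between the fingers and core below 0.05 N).
It fails at once if the small core is moved by more than 20 mm (distance of small_core_knob from where it was at the start of the episode above 0.02 m).
It fails at once if the rolling pin is moved by more than 30 mm (distance of rolling_pin from where it was at the start of the episode above 0.03 m).
It fails at once if the bowl is moved by more than 30 mm (distance of cast_bowl from where it was at the start of the episode above 0.03 m).
It also fails if it takes over 59 s, if anything falls off the work surface, if the arm or the gripper's body presses on something with over 40 N, if the wrist force passes 120 N, or if a joint passes its speed limit or range.

ROBOT

A 6-joint arm with a two-finger parallel gripper is mounted at the origin on the work surface. World frame = base frame: x ahead of the robot, y to its left, z up, the work surface at z = 0. Lengths are in m, angles in rad, forces in N, time in s.
With the tool pointing down it reaches from about 0.35 to 0.975 m from the base axis. Payload 4.9 kg.
Tool frame: the origin (TCP) lies at the centre of the arm's flange, where the gripper is bolted on; the fingertips stand 173 mm ahead of it and the grasp point (between the pads) lies 155 mm ahead of it (ctrl.finger_overhang is the distance from the TCP to the fingertips, in m); z points along the fingers, y is the direction in which the jaws open and shut (so a half turn about z gives the same grasp; the last joint's range is limited). The gripper opens to 85 mm and grips with 20 to 120 N. Pads are 22 mm wide; open, the fingers measure 114 mm over their backs; the gripper's body (76 mm by 85 mm) begins 54 mm behind the grasp point. The pads swing forward as they close: fully open they stand 13 mm farther back than shut.
Start: joints at [1.066, 0.053, 1.613, -0, 1.476, -0.119], TCP at [0.235, 0.579, 0.405] pointing down, gripper open.
Joint ranges: [-3.01, 3.01], [-1.01, 2.22], [0.06, 2.58], [-1.02, 4.17], [0.09, 2.62], [-3.14, 3.14]. Speed limits (rad/s): [2.57, 2.57, 3.14, 3.14, 3.14, 3.14].

INTERFACE

Orientations are given as a rotation vector (axis times angle).
In Python, from station import ctrl, eyes, spotter gives the robot as it stands.
- The arm moves only by the shell command python3 -m crank 'ROWS' [FORCE]. ROWS is JSON, a list of rows, each a list of 7 numbers: the turn, a rotation vector about the tool's x, y, z in rad, then the shift along the tool's x, y, z in mm, then the closure, from -1 (fully open) to 1 (shut). A call has 1 to 8 rows; each row shifts and turns the pose as measured when the row begins, along the tool's axes as they then stand; what a row does not reach is not made up. A row lasts 1/12 s, in which the tool goes at most 41.7 mm and 7.16 degrees, less where a joint would pass 70% of its speed; a pose out of reach is approached as far as the arm can. A call is refused whole if a number of a shift passes 41.7 or a number of a turn 0.125, either way. A call with a gripper value outside its range is refused whole. The fingers move at their own pace and stop on an object; FORCE is the grip in N (left out, the last holds). Time passes only in rows, so rows that do not move let the fingers close. It gives the time, the measured TCP pose, the force and the opening at its end, in the units of the state.
- ctrl.get_obs(): the state, without advancing time (a new reading comes with each control period).
- eyes.get_image(name): name is "side" or "top"; returns a dict with "image" (400x640x3 uint8, red, green, blue), "vertical_fov" (degrees; the focal length in pixels is half the picture's height over the tangent of half this angle, whatever the lens; pixels are square), "cx", "cy" (the principal point, pixels), "rvec" (rotation vector, rad) and "tvec" (3), from world to camera coordinates, as OpenCV has them. Camera axes: x right, y down, z forward; pixel columns grow to the right and rows downward; lengths in m; the calibration is good to about 2 mm. A picture is of the moment at which its call begins. There is no depth.
- ctrl.finish_job(): hands the job in, once; it reports no verdict.
Trained networks look in a picture, given as the dict that the camera call returned (one of the last four; its "shot" number tells which), for a name from the list of things; names that differ only in an ending like _2 or _b are one class to them, and where a whole thing is asked for, a point or a joint stands for the part that bears it (a point fixed in the world has none). Each returns a list of dicts, best first, with "confidence" (0 to 1); they miss things now and then, are a little off and sometimes report something else, mostly with a low value. They report only what shows in the picture. A call takes as long as a camera call. They do not tell look-alikes from the thing itself.
- spotter.look_for(query, picture): "centre" ([x, y, z] in m, in world coordinates, good to about 4 mm: the middle of the surface that is visible of it).
- spotter.outline_of(query, picture): "region" (400x640 bool, what is visible of it).
- spotter.mark_of(query, picture): "centre" ([x, y, z] in m, in world coordinates, good to about 4 mm: a listed point, or the origin of a listed thing).
The state is a dict: "t": time; "q": joint angles; "dq": joint speeds; "effort": joint torques, N m; "tool_pos": TCP position; "tool_rot": TCP orientation; "contact_force": force on the tool from outside, world axes, zero at the start; "wrist_torque": the same for the moment, N m; "opening": finger opening in m.
Only numpy, scipy, OpenCV 4.12 (cv2) and the standard library are available. Lean on these libraries where they do the work, as an engineer would, in place of code of your own. Each camera call takes 0.05 s, during which the arm holds its last target.

## Working session

There is one attempt and no reset: what is moved stays moved. The work goes in short steps, Python scripts to look and compute and a shell command to move; the robot and the scene stay as the last step left them, time stands still between calls to the robot, and variables do not carry over. Pictures are saved under pics/ and viewed, and the job is handed in when it is done.

```bash
ls; mkdir -p pics
cat > h.py <<'E'
import numpy as np, cv2
from scipy.spatial.transform import Rotation as R
from station import ctrl, eyes, spotter
def cam(p):
    f=200/np.tan(np.radians(p["vertical_fov"])/2)
    K=np.array([[f,0,p["cx"]],[0,f,p["cy"]],[0,0,1]]);return K
def proj(p,X):
    Rm=R.from_rotvec(p["rvec"]).as_matrix(); c=Rm@np.array(X,float)+np.array(p["tvec"]); u=cam(p)@c; return u[:2]/u[2]
def ray(p,uv):
    Rm=R.from_rotvec(p["rvec"]).as_matrix(); d=Rm.T@np.linalg.inv(cam(p))@np.array([uv[0],uv[1],1.]); o=-Rm.T@np.array(p["tvec"]); return o,d
def atz(p,uv,z):
    o,d=ray(p,uv); return o+d*(z-o[2])/d[2]
def save(p,n): cv2.imwrite("pics/"+n,cv2.cvtColor(p["image"],cv2.COLOR_RGB2BGR))
E
python3 - <<'E'
from h import *
np.set_printoptions(precision=4,suppress=True)
for c in ("side","top"):
    p=eyes.get_image(c); save(p,c+"1.png"); print(c,p["vertical_fov"],p["cx"],p["cy"],ray(p,(320,200)))
    for q in ["core_knob","rack","mould_mouth","bar_peg","small_core_knob","core","rolling_pin","cast_bowl"]:
        try:
            for r in spotter.mark_of(q,p)[:4]: print(q,np.array(r["centre"]),round(r["confidence"],2),proj(p,r["centre"]).round(0))
        except Exception as e: print(q,e)
print(ctrl.get_obs())
E
```

```text
pics
side 46.3713463431509 312.103208081385 199.93224172446708 (array([ 0.0374, -0.796 ,  0.8356]), array([ 0.415 ,  0.644 , -0.6429]))
core_knob [0.5636 0.1445 0.1166] 0.61 [295. 149.]
core_knob [ 0.5127  0.1763 -0.0036] 0.61 [276. 184.]
rack [ 0.5134  0.1807 -0.0022] 0.76 [276. 182.]
mould_mouth [ 0.3027 -0.212   0.0931] 0.91 [275. 278.]
mould_mouth [ 0.4997 -0.3698  0.0943] 0.74 [399. 287.]
mould_mouth [ 0.5285 -0.1447  0.0875] 0.7 [345. 221.]
mould_mouth [0.2237 0.2737 0.0928] 0.57 [162. 173.]
bar_peg [ 0.3327 -0.1458  0.1345] 0.83 [271. 239.]
bar_peg [ 0.5272 -0.3002  0.1387] 0.71 [389. 246.]
bar_peg [0.264  0.3398 0.1393] 0.71 [165. 142.]
bar_peg [ 0.5299 -0.1426  0.0877] 0.6 [345. 220.]
small_core_knob [0.4491 0.1814 0.1061] 0.66 [253. 159.]
small_core_knob [ 0.5302 -0.146   0.0871] 0.64 [346. 221.]
core [0.5781 0.185  0.045 ] 0.97 [294. 162.]
rolling_pin [ 0.7739  0.0516 -0.0008] 0.91 [374. 175.]
cast_bowl [ 0.7838 -0.1815  0.0018] 0.68 [431. 217.]
top 54.887409046111216 315.5134108207948 200.1244650330673 (array([ 0.3293, -0.0393,  1.1382]), array([ 0.1894, -0.0188, -0.9818]
[... 536 characters left out ...]
97 0.1893 0.0413] 0.91 [235. 186.]
rolling_pin [ 0.7744  0.0528 -0.0032] 0.9 [284. 129.]
rolling_pin [ 0.5197  0.1789 -0.0016] 0.23 [240. 208.]
cast_bowl [ 0.7858 -0.1816  0.0016] 0.58 [359. 126.]
cast_bowl [0.5683 0.1484 0.1153] 0.55 [244. 184.]
{'t': 0.9, 'q': array([ 1.066 ,  0.0526,  1.6129,  0.    ,  1.476 , -0.119 ]), 'dq': array([-0.0003,  0.    ,  0.0013,  0.0005,  0.0026, -0.0014]), 'effort': array([ -0.0007, -39.3689, -37.047 ,  -0.0002,   0.0005,   0.    ]), 'tool_pos': array([0.2352, 0.579 , 0.4047]), 'tool_rot': array([0.6023, 3.0833, 0.0001]), 'contact_force': array([ 0.0784,  0.1516, -0.1057]), 'wrist_torque': array([ 0.0291, -0.0411, -0.0197]), 'opening': 0.08554174078052033}
```

View pics/side1.png

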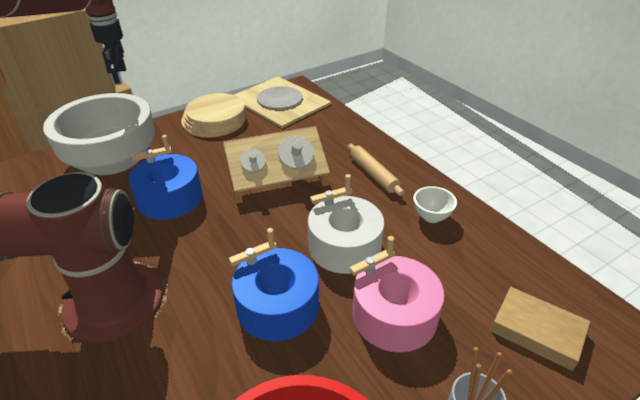

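View pics/top1.png

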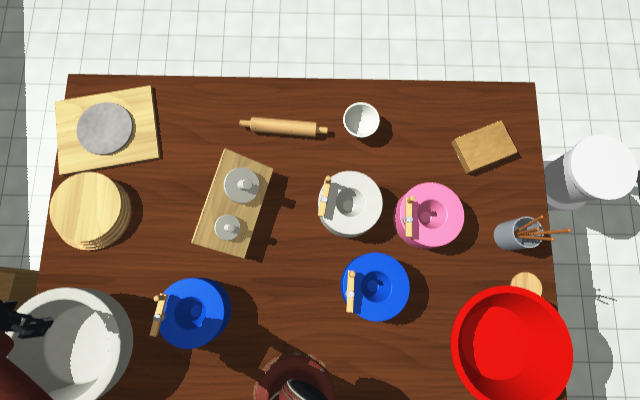

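The moulds are blue (190,313), blue (376,287), pink (432,213) and white (350,201), all in the top view. The white plaster one is meant, since blue and pink are excluded. There are two cores: the larger at (242,184) and the small one at (228,228). I'll confirm both in enlarged crops.

Run:
```python
from h import *
np.set_printoptions(precision=4,suppress=True)
im=[]
for c,(b1,b2) in {"top":((185,140,100,130),(310,160,90,90)),"side":((215,115,120,90),(295,165,100,110))}.items():
    p=eyes.get_image(c)
    print(p.keys())
    for b in (b1,b2):
        x,y,w,h=b; im.append(cv2.resize(cv2.cvtColor(p["image"][y:y+h,x:x+w],cv2.COLOR_RGB2BGR),(390,290),interpolation=cv2.INTER_CUBIC) if 0 else cv2.copyMakeBorder((lambda a:cv2.resize(a,None,fx=min(390/w,290/h),fy=min(390/w,290/h),interpolation=cv2.INTER_CUBIC))(cv2.cvtColor(p["image"][y:y+h,x:x+w],cv2.COLOR_RGB2BGR)),0,0,0,0,0))
im=[cv2.copyMakeBorder(a,0,295-a.shape[0],0,395-a.shape[1],0) for a in im]
cv2.imwrite("pics/crop1.png",np.vstack([np.hstack(im[:2]),np.hstack(im[2:])]))
```

```text
dict_keys(['image', 'vertical_fov', 'cx', 'cy', 'rvec', 'tvec', 'shot'])
dict_keys(['image', 'vertical_fov', 'cx', 'cy', 'rvec', 'tvec', 'shot'])
```

View pics/crop1.png

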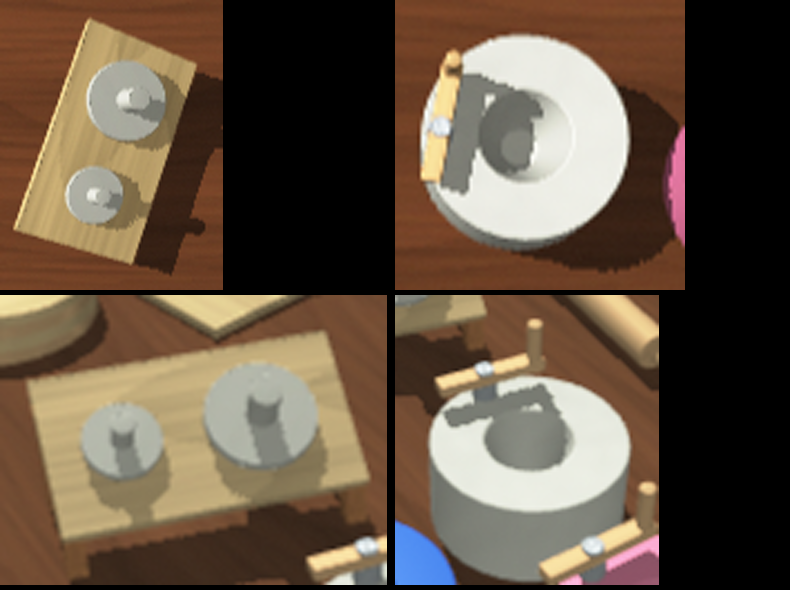

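The white mould at (350,201) is the one, with its pin and bar on the left and the peg up. The larger core is the one with the wide flange. Next I'll refine both poses by fitting silhouettes.

```bash
cat > fit.py <<'E'
from h import *
from scipy.optimize import minimize
np.set_printoptions(precision=4,suppress=True)
def hullmask(p,P):
    Rm=R.from_rotvec(p["rvec"]).as_matrix(); c=P@Rm.T+np.array(p["tvec"]); u=c@cam(p).T; u=u[:,:2]/u[:,2:]
    h=cv2.convexHull(u.astype(np.float32))[:,0]
    m=np.zeros((400,640),np.uint8); cv2.fillConvexPoly(m,np.round((h+0.5)*16-8).astype(np.int32),1,cv2.LINE_8,4); return m.astype(bool)
def circ(c,ax,r,n=60):
    ax=np.array(ax)/np.linalg.norm(ax); e=np.cross(ax,[1,0,0.1]); e/=np.linalg.norm(e); f=np.cross(ax,e); t=np.linspace(0,2*np.pi,n)[:,None]
    return c+r*(np.cos(t)*e+np.sin(t)*f)
def fit(ps,ms,model,x0,step,wins=None):
    def cost(x):
        return sum((np.logical_or.reduce([hullmask(p,P) for P in model(x)])^m).sum() for p,m in zip(ps,ms))
    x=np.array(x0,float)
    S=np.vstack([x]+[x+np.eye(len(x))[i]*step[i] for i in range(len(x))])
    r=minimize(cost,x,method="Nelder-Mead",options=dict(initial_simplex=S,xatol=1e-4,fatol=.5,maxiter=300))
    return r.x,r.fun,[m.sum() for m in ms]
def mould(x):
    return [np.vstack([circ(np.array([x[0],x[1],z]),[0,0,1],.09) for z in (0,.09)])]
def axis(yaw): # rack x dir yaw
    return np.array([-.5*np.cos(yaw),-.5*np.sin(yaw),np.sqrt(.75)])
def core(x):
    a=axis(x[3]) if len(x)==4 else np.array([x[3],x[4],1.])
    a=a/np.linalg.norm(a); k=np.array(x[:3])
    return [np.vstack([circ(k-a*.033,a,.05),circ(k-a*.021,a,.05)]),np.vstack([circ(k-a*.021,a,.014),circ(k+a*.021,a,.014)])]
def best(q,p,near):
    L=spotter.outline_of(q,p); t=proj(p,near)
    f=lambda r:np.hypot(*(np.argwhere(r["region"]).mean(0)[::-1]-t))
    for r in L: print(q,round(r["confidence"],2),r["region"].sum(),round(f(r)))
    return min(L,key=f)["region"]
E
python3 - <<'E'
from fit import *
ps=[eyes.get_image("side"),eyes.get_image("top")]
k0=[.565,.149,.117]
ms=[best("core",p,k0) for p in ps]
for S in ([0,1],[0],[1]):
    print("core",fit([ps[i] for i in S],[ms[i] for i in S],core,k0+[1.3],[.006,.006,.006,.1]))
# mould white: color mask near
mm=[]
for p in ps:
    try: m=best("bar",p,[.529,-.143,.06])
    except Exception as e: print(e); m=None
    hsv=cv2.cvtColor(p["image"],cv2.COLOR_RGB2HSV)
    g=hullmask(p,np.vstack([circ(np.array([.529,-.143,z]),[0,0,1],.103) for z in (-.01,.1)]))
    c=((hsv[...,1]<60)&(hsv[...,2]>50)&g).astype(np.uint8)
    c=cv2.morphologyEx(c,cv2.MORPH_CLOSE,np.ones((15,15)))
    mm.append(c.astype(bool))
for S in ([0,1],[0],[1]):
    print("mould",fit([ps[i] for i in S],[mm[i] for i in S],mould,[.529,-.143],[.006,.006]))
im=[]
for p,m,c in zip(ps,ms,mm):
    a=cv2.cvtColor(p["image"],cv2.COLOR_RGB2BGR).copy()
    for q,col in((m,(0,0,255)),(c,(0,255,0))):
        cs,_=cv2.findContours(q.astype(np.uint8),0,1); cv2.drawContours(a,cs,-1,col,1)
    im.append(cv2.resize(a[110:290,200:400],None,fx=2,fy=2,interpolation=0))
cv2.imwrite("pics/m1.png",np.hstack(im))
E
```

```text
core 0.75 952 4Traceback (most recent call last):
  File "<stdin>", line 4, in <module>
  File "fit.py", line 30, in best
    return min(L,key=f)["region"]
           ~~~^^^^^^^^^
ValueError: min() iterable argument is empty
```

```bash
cat > run1.py <<'E'
from fit import *
k0=[.565,.149,.117]
ps=[];ms=[]
for c in("side","top"):
    for q in ("core","core_knob","core","core_knob"):
        p=eyes.get_image(c)
        try: m=best(q,p,k0); break
        except ValueError: print("miss",c,q)
    ps.append(p);ms.append(m)
for S in ([0,1],[0],[1]):
    print("core",fit([ps[i] for i in S],[ms[i] for i in S],core,k0+[1.3],[.006,.006,.006,.1]))
mm=[]
for p in ps:
    hsv=cv2.cvtColor(p["image"],cv2.COLOR_RGB2HSV)
    g=hullmask(p,np.vstack([circ(np.array([.529,-.143,z]),[0,0,1],.103) for z in (-.01,.1)]))
    c=((hsv[...,1]<60)&(hsv[...,2]>50)&g).astype(np.uint8)
    c=cv2.morphologyEx(c,cv2.MORPH_CLOSE,np.ones((15,15)))
    mm.append(c.astype(bool))
for S in ([0,1],[0],[1]):
    print("mould",fit([ps[i] for i in S],[mm[i] for i in S],mould,[.529,-.143],[.006,.006]))
im=[]
for p,m,c in zip(ps,ms,mm):
    a=cv2.cvtColor(p["image"],cv2.COLOR_RGB2BGR).copy()
    for q,col in((m,(0,0,255)),(c,(0,255,0))):
        cs,_=cv2.findContours(q.astype(np.uint8),0,1); cv2.drawContours(a,cs,-1,col,1)
    im.append(cv2.resize(a[110:290,200:400],None,fx=2,fy=2,interpolation=0))
cv2.imwrite("pics/m1.png",np.hstack(im))
E
python3 run1.py
```

```text
core 0.59 938 4
core 0.75 1001 3
core (array([0.5675, 0.1462, 0.1179, 1.3442]), np.float64(157.0), [np.int64(938), np.int64(1001)])
core (array([0.585 , 0.1727, 0.0987, 1.4724]), np.float64(22.0), [np.int64(938)])
core (array([0.5662, 0.147 , 0.1158, 1.3632]), np.float64(78.0), [np.int64(1001)])
mould (array([ 0.5289, -0.1424]), np.float64(493.0), [np.int64(5178), np.int64(3359)])
mould (array([ 0.5298, -0.1409]), np.float64(318.0), [np.int64(5178)])
mould (array([ 0.5273, -0.1426]), np.float64(162.0), [np.int64(3359)])
```

View pics/m1.png

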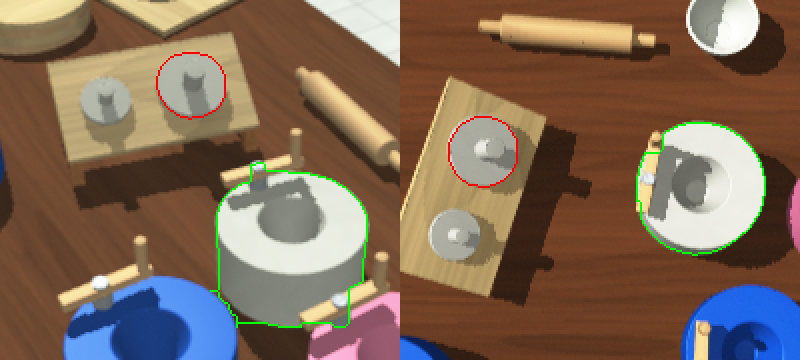

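Run:
```python
from fit import *
p=eyes.get_image("top")
h1,h2=atz(p,(225.4,148),.1255),atz(p,(191.3,242.7),.1255); l1,l2=atz(p,(272.9,169),.0505),atz(p,(244,258),.0505)
for a,b in((h1,h2),(l1,l2)): d=(b-a); print(a,b,np.linalg.norm(d),np.arctan2(d[1],d[0])-np.pi/2)
print("ctr",(h1+h2+l1+l2)/4)
# pin/peg from crops
s=90/290
print("peg top",atz(p,(310+57*s,160+58*s),.158),"pin",atz(p,(310+45*s,160+127*s),.122),"short end",atz(p,(310+36*s,160+178*s),.118))
P=eyes.get_image("side")
s=110/290
for n,uv,z in(("pegtop",(295+(535-395)*s,165+(325-295)*s),.158),("pin",(295+(485-395)*s,165+(369-295)*s),.122)): print(n,atz(P,uv,z))
for c,pp in(("top",p),("side",P)):
  for q in("bar_peg",):
    for r in spotter.mark_of(q,pp): print(c,r["centre"],r["confidence"])
  for q in("bar",):
    for r in spotter.outline_of(q,pp): print(c,np.argwhere(r["region"]).mean(0)[::-1],r["region"].sum(),r["confidence"])
```

```text
[0.6658 0.2024 0.1255] [0.4057 0.2763 0.1255] 0.270393589661503 1.2939523456282451
[0.6291 0.0784 0.0505] [0.371  0.15   0.0505] 0.2678525316268016 1.3001464851323559
ctr [0.5179 0.1768 0.088 ]
peg top [ 0.5775 -0.0776  0.158 ] pin [ 0.5271 -0.0695  0.122 ] short end [ 0.4846 -0.0625  0.118 ]
pegtop [ 0.5792 -0.0802  0.158 ]
pin [ 0.5307 -0.0714  0.122 ]
top [0.5273, -0.2989, 0.1369] 0.87
top [0.331, -0.1422, 0.1414] 0.58
top [0.2637, 0.3372, 0.1421] 0.58
top [0.5721, -0.0806, 0.1385] 0.55
top [349.9827 292.1003] 289 0.85
top [324.1585 197.2604] 265 0.82
top [408.2607 217.3531] 303 0.7
top [157.8555 314.2833] 353 0.56
side [0.3325, -0.1443, 0.1395] 0.91
side [0.5303, -0.3009, 0.1369] 0.82
side [0.2625, 0.3383, 0.1399] 0.76
side [0.5785, -0.0783, 0.1354] 0.66
side [375.6029 257.4481] 549 0.93
side [334.1529 191.5915] 399 0.86
side [154.8882 150.1054] 313 0.83
side [256.     249.2775] 519 0.73
side [295.6857 152.1756] 894 0.24
```

```bash
cat > g.py <<'E'
from h import *
np.set_printoptions(precision=4,suppress=True)
def go(pos=None,z=None,y=None):
    o=ctrl.get_obs(); M=R.from_rotvec(o["tool_rot"]).as_matrix()
    print("t",round(o["t"],2),"tcp",o["tool_pos"],"grasp",o["tool_pos"]+.155*M[:,2],"x",M[:,0],"y",M[:,1],"z",M[:,2],"q",o["q"],"F",o["contact_force"],"T",o["wrist_torque"],"op",round(o["opening"],4))
    if pos is not None:
        d=M.T@(np.array(pos)-o["tool_pos"])*1000; print("shift mm",d.round(1),"rows>=",np.abs(d).max()/41)
    if z is not None:
        z=np.array(z,float);z/=np.linalg.norm(z);y=np.array(y,float);y-=z*(y@z);y/=np.linalg.norm(y)
        T=np.column_stack([np.cross(y,z),y,z]); w=R.from_matrix(M.T@T).as_rotvec(); print("turn",w.round(4),"rows>=",np.linalg.norm(w)/.124)
E
python3 -c "
from g import *
go([.532,.024,.40],[.135,.481,-.866],[.963,-.27,0])"
```

```text
t 1.7 tcp [0.2352 0.5791 0.4047] grasp [0.2352 0.579  0.2497] x [-0.9265  0.3763  0.0001] y [ 0.3763  0.9265 -0.    ] z [-0.0001 -0.     -1.    ] q [ 1.066   0.0527  1.6129  0.      1.476  -0.119 ] F [-1.0622  0.0835  0.5262] T [-0.0709  0.011   0.0515] op 0.0852
shift mm [-483.9 -402.6    4.7] rows>= 11.801988762582283
turn [-0.381   0.4262  1.4224] rows>= 12.36301377185831
```

```bash
python3 -m crank '[[0,0,0,-30,-25,0,-1],[0,0,0,-30,-25,0,-1],[0,0,0,-30,-25,0,-1],[0,0,0,-30,-25,0,-1],[0,0,0,-30,-25,0,-1],[0,0,0,-30,-25,0,-1],[0,0,0,-30,-25,0,-1],[0,0,0,-30,-25,0,-1]]' 40; python3 -c "
from g import *
go([.532,.024,.40],[.135,.481,-.866],[.963,-.27,0])"
```

```text
t: 2.37
tool_pos: [0.3844, 0.2987, 0.4039]
tool_rot: [0.579, 3.087, 0.005]
contact_force: [1.6, -0.3, -0.4]
opening: 0.0854
t 2.37 tcp [0.3844 0.2987 0.4039] grasp [0.3846 0.2991 0.2489] x [-0.9319  0.3626  0.0001] y [0.3626 0.9319 0.003 ] z [ 0.001   0.0028 -1.    ] q [ 0.507  -0.2881  1.9268  0.002   1.5007 -0.6928] F [ 1.5857 -0.3045 -0.3514] T [ 0.0002  0.0195 -0.0122] op 0.0854
shift mm [-237.1 -202.5    3.3] rows>= 5.783431303052002
turn [-0.3825  0.4219  1.4372] rows>= 12.467216947733645
```

```bash
python3 -m crank '[[0,0,0,-30,-25,0,-1],[0,0,0,-30,-25,0,-1],[0,0,0,-30,-25,0,-1],[0,0,0,-30,-25,0,-1],[0,0,0,-30,-25,0,-1],[0,0,0,-30,-25,0,-1],[0,0,0,-30,-25,0,-1],[0,0,0,0,0,0,-1]]'; python3 -c "
from g import *
go([.532,.024,.40],[.135,.481,-.866],[.963,-.27,0])"
```

```text
t: 3.03
tool_pos: [0.5215, 0.041, 0.4063]
tool_rot: [0.587, 3.077, 0.006]
contact_force: [-0.5, 0.2, 0.4]
opening: 0.0852
t 3.03 tcp [0.5215 0.041  0.4063] grasp [0.523  0.0413 0.2513] x [-0.9296  0.3684 -0.0084] y [0.3683 0.9297 0.0056] z [ 0.0099  0.0021 -0.9999] q [-0.0645 -0.1974  1.8475  0.0028  1.4818 -1.2583] F [-0.5043  0.1628  0.3664] T [0.0067 0.0634 0.0097] op 0.0852
shift mm [-15.9 -12.    6.3] rows>= 0.3888031856297485
turn [-0.3728  0.4277  1.4337] rows>= 12.434793064849345
```

```bash
python3 -m crank '[[-0.029,0.033,0.110,0,0,0,-1],[-0.029,0.033,0.110,0,0,0,-1],[-0.029,0.033,0.110,0,0,0,-1],[-0.029,0.033,0.110,0,0,0,-1],[-0.029,0.033,0.110,0,0,0,-1],[-0.029,0.033,0.110,0,0,0,-1],[-0.029,0.033,0.110,0,0,0,-1],[-0.029,0.033,0.110,0,0,0,-1]]'; python3 -c "
from g import *
go([.532,.024,.338],[.135,.481,-.866],[.963,-.27,0])"
```

```text
t: 3.7
tool_pos: [0.5226, 0.038, 0.4069]
tool_rot: [-1.769, -2.299, -0.42]
contact_force: [0.2, -0.2, 0.0]
opening: 0.0854
t 3.7 tcp [0.5226 0.038  0.4069] grasp [0.5237 0.0921 0.2617] x [-0.2573  0.9064  0.3352] y [0.9663 0.2388 0.096 ] z [ 0.007   0.3486 -0.9373] q [-0.1407 -0.1942  1.8548  0.3537  1.5286 -0.4232] F [ 0.1659 -0.1711  0.0153] T [-0.1632 -0.0187  0.0111] op 0.0854
shift mm [-38.2  -0.9  59.8] rows>= 1.4582331486529634
turn [-0.1313  0.1509  0.5075] rows>= 4.399442683905043
```

```bash
python3 -m crank '[[-0.029,0.033,0.110,0,0,0,-1],[-0.029,0.033,0.110,0,0,0,-1],[-0.029,0.033,0.110,0,0,0,-1],[-0.029,0.033,0.110,0,0,0,-1],[-0.019,0.022,0.070,0,0,0,-1],[0,0,0,0,0,0,-1]]'; python3 -c "
from g import *
go([.532,.024,.338],[.135,.481,-.866],[.963,-.27,0])"
```

```text
t: 4.2
tool_pos: [0.522, 0.0389, 0.4072]
tool_rot: [-2.224, -1.627, -0.603]
contact_force: [0.2, 0.4, -0.4]
opening: 0.0852
t 4.2 tcp [0.522  0.0389 0.4072] grasp [0.5447 0.1147 0.2739] x [0.2623 0.819  0.5104] y [ 0.9538 -0.3004 -0.008 ] z [ 0.1468  0.4889 -0.8599] q [-0.1726 -0.2283  1.8971  0.5378  1.4258  0.068 ] F [ 0.2459  0.3806 -0.4051] T [-0.1872  0.022  -0.0018] op 0.0852
shift mm [-44.9  14.6  53.7] rows>= 1.309100289557752
turn [ 0.009  -0.0126 -0.0315] rows>= 0.28299787447671965
```

```bash
python3 -m crank '[[0.009,-0.012,-0.031,-15,5,18,-1],[0,0,0,-15,5,18,-1],[0,0,0,-15,5,18,-1],[0,0,0,0,0,0,-1]]'; python3 -c "
from g import *
go([.532,.024,.338],[.135,.481,-.866],[.963,-.27,0])
p=eyes.get_image('side');save(p,'s2.png')
print(proj(p,[.5665,.147,.1168]))
im=[]
for c in('side','top'):
  p=eyes.get_image(c);u=proj(p,[.55,.1,.2]).astype(int)
  im.append(cv2.resize(cv2.cvtColor(p['image'],cv2.COLOR_RGB2BGR)[max(u[1]-90,0):,max(u[0]-65,0):][:180,:130],(390,540),interpolation=cv2.INTER_CUBIC))
cv2.imwrite('pics/c2.png',np.hstack(im))"
```

```text
t: 4.53
tool_pos: [0.5336, 0.0239, 0.3393]
tool_rot: [-2.197, -1.689, -0.595]
contact_force: [-0.2, 0.1, -0.0]
opening: 0.0851
t 4.53 tcp [0.5336 0.0239 0.3393] grasp [0.555  0.0981 0.2049] x [0.2202 0.8388 0.498 ] y [ 0.9657 -0.2594  0.0099] z [ 0.1375  0.4787 -0.8671] q [-0.1951 -0.1385  1.9338  0.5358  1.3346 -0.0605] F [-0.1932  0.0842 -0.0369] T [-0.301   0.0769 -0.0002] op 0.0851
shift mm [-0.9 -1.6  1. ] rows>= 0.03979748740974029
turn [0.003  0.0019 0.0144] rows>= 0.1197788428704158
[295.8737 148.2534]
```

View pics/c2.png

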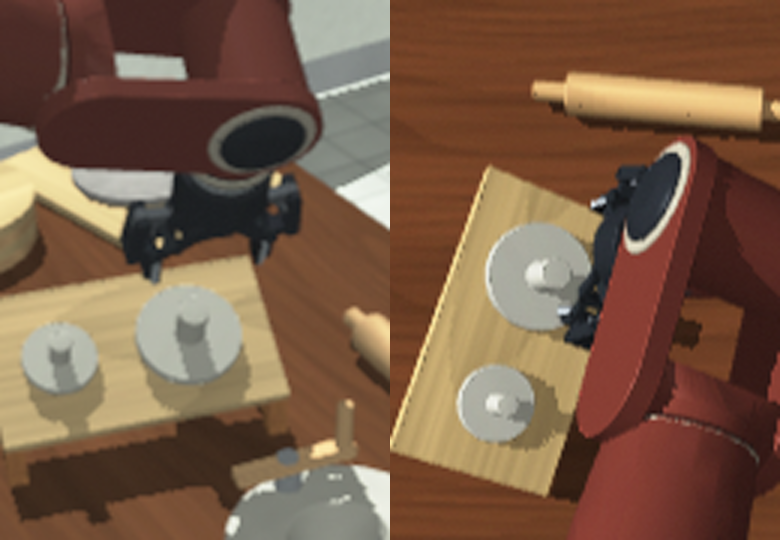

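```bash
python3 -m crank '[[0.003,0.002,0.014,-1,-1,20,-1],[0,0,0,0,0,20,-1],[0,0,0,0,0,20,-1],[0,0,0,0,0,15,-1],[0,0,0,0,0,0,-1]]'; python3 -c "
from g import *
go([.545,.0706,.2545],[.135,.481,-.866],[.963,-.27,0])
im=[]
for c in('side','top'):
  p=eyes.get_image(c);u=proj(p,[.5665,.147,.117]).astype(int)
  im.append(cv2.resize(cv2.cvtColor(p['image'],cv2.COLOR_RGB2BGR)[max(u[1]-45,0):,max(u[0]-45,0):][:90,:90],(395,395),interpolation=cv2.INTER_CUBIC))
cv2.imwrite('pics/c3.png',np.hstack(im))"
```

```text
t: 5.1
tool_pos: [0.5487, 0.0617, 0.2914]
tool_rot: [-2.204, -1.69, -0.625]
contact_force: [-0.7, 0.3, -0.6]
opening: 0.0856
t 5.1 tcp [0.5487 0.0617 0.2914] grasp [0.5736 0.1362 0.1577] x [0.2164 0.8354 0.5052] y [ 0.9631 -0.2675  0.0299] z [ 0.1602  0.4801 -0.8625] q [-0.1196 -0.0543  1.9417  0.5616  1.197  -0.0515] F [-0.6985  0.2624 -0.5836] T [-0.2762  0.1297 -0.0646] op 0.0856
shift mm [-12.1  -7.1  35.5] rows>= 0.8658911587937891
turn [ 0.0245 -0.0067  0.0171] rows>= 0.24714851630945514
```

View pics/c3.png

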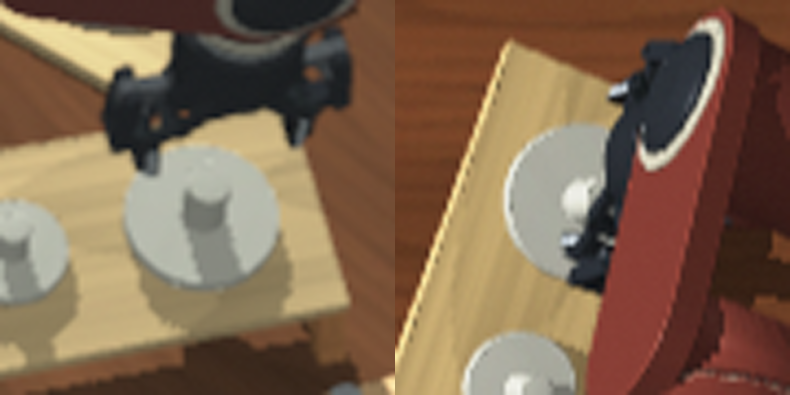

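```bash
python3 -m crank '[[0.024,-0.007,0.017,-6,-5,5,-1],[0,0,0,-6,-2,5,-1],[0,0,0,0,0,0,-1]]'; python3 -c "
from g import *
go([.545,.0706,.2545],[.135,.481,-.866],[.963,-.27,0])"
```

```text
t: 5.45
tool_pos: [0.5422, 0.0566, 0.2833]
tool_rot: [-2.207, -1.676, -0.601]
contact_force: [0.0, 0.6, 0.1]
opening: 0.0851
t 5.45 tcp [0.5422 0.0566 0.2833] grasp [0.5645 0.1309 0.1491] x [0.23   0.8347 0.5004] y [ 0.9625 -0.271   0.0098] z [ 0.1438  0.4794 -0.8658] q [-0.1303 -0.0564  1.9579  0.5572  1.2057 -0.053 ] F [0.0254 0.5883 0.1007] T [-0.2527  0.0484 -0.0325] op 0.0851
shift mm [-2.1 -1.4 32. ] rows>= 0.7806528966805483
turn [ 0.0089 -0.0008  0.0039] rows>= 0.07844086827251054
```

```bash
python3 -m crank '[[0.008,0,0.004,-2,-1,10,-1],[0,0,0,0,0,11,-1],[0,0,0,0,0,0,-1]]'; python3 -c "
from g import *
go([.545,.0706,.2545],[.135,.481,-.866],[.963,-.27,0])"
```

```text
t: 5.7
tool_pos: [0.5439, 0.0648, 0.2639]
tool_rot: [-2.206, -1.669, -0.595]
contact_force: [0.2, -0.1, -1.1]
opening: 0.0855
t 5.7 tcp [0.5439 0.0648 0.2639] grasp [0.5655 0.1394 0.1297] x [0.2348 0.8331 0.5008] y [ 0.9621 -0.2728  0.0028] z [ 0.1389  0.4812 -0.8656] q [-0.1147 -0.0248  1.9633  0.5657  1.1718 -0.0558] F [ 0.1544 -0.1483 -1.112 ] T [-0.2933  0.0307  0.0072] op 0.0855
shift mm [ 0.4 -0.6 11.1] rows>= 0.2703907388998905
turn [ 0.0037 -0.0013 -0.0012] rows>= 0.03297593505195805
```

```bash
python3 -m crank '[[0,0,0,0,-0.5,11,-1],[0,0,0,0,0,0,-1],[0,0,0,0,0,0,0.3],[0,0,0,0,0,0,0.3],[0,0,0,0,0,0,0.3]]' 25; python3 -c "
from g import *
go([.545,.0706,.2545],[.135,.481,-.866],[.963,-.27,0])
im=[]
for c in('side','top'):
  p=eyes.get_image(c);u=proj(p,[.5665,.147,.117]).astype(int)
  im.append(cv2.resize(cv2.cvtColor(p['image'],cv2.COLOR_RGB2BGR)[max(u[1]-45,0):,max(u[0]-45,0):][:90,:90],(395,395),interpolation=cv2.INTER_CUBIC))
cv2.imwrite('pics/c4.png',np.hstack(im))"
```

```text
t: 6.12
tool_pos: [0.5449, 0.0715, 0.2515]
tool_rot: [-2.205, -1.668, -0.591]
contact_force: [0.0, -0.4, 0.2]
opening: 0.0516
t 6.12 tcp [0.5449 0.0715 0.2515] grasp [0.5659 0.1462 0.1173] x [0.2355 0.8331 0.5004] y [ 0.9624 -0.2718 -0.0004] z [ 0.1357  0.4817 -0.8658] q [-0.1018 -0.0039  1.966   0.5709  1.1487 -0.0576] F [ 0.0319 -0.4393  0.1508] T [-0.284   0.0913 -0.0019] op 0.0516
shift mm [ 0.8  0.4 -3. ] rows>= 0.07360808853707679
turn [ 0.0004 -0.0008 -0.0019] rows>= 0.016908060788488926
```

View pics/c4.png

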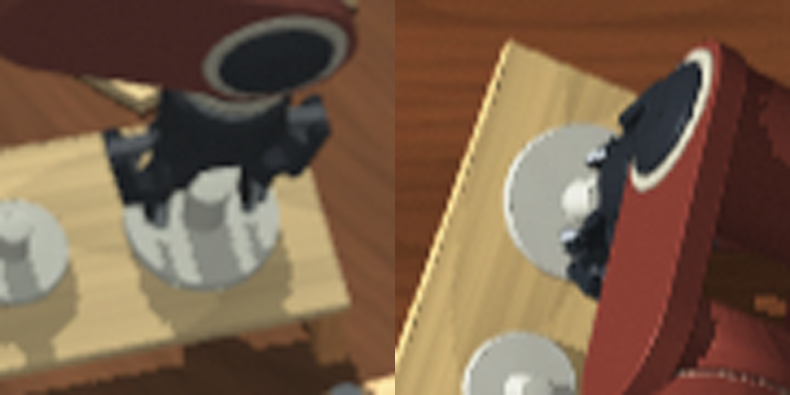

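```bash
python3 -m crank '[[0,0,0,0,0,-3,0.3],[0,0,0,0,0,0,1],[0,0,0,0,0,0,1],[0,0,0,0,0,0,1],[0,0,0,0,0,0,1],[0,0,0,0,0,0,1]]' 30; python3 -c "
from g import *
go([.545,.0706,.2545],[.135,.481,-.866],[.963,-.27,0])"
```

```text
t: 6.72
tool_pos: [0.5444, 0.0694, 0.2548]
tool_rot: [-2.206, -1.669, -0.592]
contact_force: [0.7, -0.3, -2.1]
opening: 0.0272
t 6.72 tcp [0.5444 0.0694 0.2548] grasp [0.5657 0.144  0.1206] x [0.2355 0.8334 0.5001] y [ 0.9621 -0.2726  0.0013] z [ 0.1374  0.4808 -0.866 ] q [-0.1057 -0.0103  1.9661  0.5689  1.1541 -0.0571] F [ 0.7323 -0.2582 -2.0658] T [-0.3081 -0.0323 -0.0441] op 0.0272
shift mm [1.  0.3 0.9] rows>= 0.02343885576161233
turn [ 0.0023 -0.0004 -0.0018] rows>= 0.023696542600533436
```

```bash
python3 -m crank '[[0,0,0,0,0,0,1],[0,0,0,0,0,0,1],[0,0,0,0,0,-6,1],[0,0,0,0,0,-10,1],[0,0,0,0,0,-14,1],[0,0,0,0,0,-14,1],[0,0,0,0,0,0,1]]' 60; python3 -c "
from g import *
go([.5327,.0265,.333],[.135,.481,-.866],[.963,-.27,0])"
```

```text
t: 7.3
tool_pos: [0.5366, 0.0468, 0.2934]
tool_rot: [-2.205, -1.669, -0.583]
contact_force: [0.5, 0.3, -2.3]
opening: 0.0268
t 7.3 tcp [0.5366 0.0468 0.2934] grasp [0.5569 0.121  0.1589] x [0.2368 0.8349 0.4968] y [ 0.9627 -0.2705 -0.0043] z [ 0.1308  0.4793 -0.8679] q [-0.1503 -0.0798  1.9613  0.5478  1.245  -0.0506] F [ 0.4781  0.2948 -2.3414] T [-0.4813  0.056  -0.0255] op 0.0268
shift mm [  1.8   1.5 -44.6] rows>= 1.0870245479197802
turn [-0.0036  0.0034 -0.0026] rows>= 0.04490775083173767
```

```bash
python3 -m crank '[[0,0,0,0,0,-15,1],[0,0,0,0,0,-15,1],[0,0,0,0,0,-15,1],[0,0,0,0,0,-15,1],[0,0,0,0,0,0,1]]' 60; python3 -c "
from g import *
go([.5327,.0,.37],[0,0,-1],[1,0,0])
im=[]
for c in('side','top'):
  p=eyes.get_image(c);u=proj(p,[.55,.1,.17]).astype(int)
  im.append(cv2.resize(cv2.cvtColor(p['image'],cv2.COLOR_RGB2BGR)[max(u[1]-65,0):,max(u[0]-65,0):][:130,:130],(395,395),interpolation=cv2.INTER_CUBIC))
cv2.imwrite('pics/c5.png',np.hstack(im))"
```

```text
t: 7.72
tool_pos: [0.527, 0.0163, 0.3463]
tool_rot: [-2.207, -1.668, -0.577]
contact_force: [0.1, -0.3, -1.6]
opening: 0.0265
t 7.72 tcp [0.527  0.0163 0.3463] grasp [0.5468 0.0903 0.2116] x [0.2389 0.8357 0.4945] y [ 0.9626 -0.2709 -0.0072] z [ 0.1279  0.4777 -0.8691] q [-0.2116 -0.1588  1.9392  0.529   1.3642 -0.0472] F [ 0.0645 -0.3421 -1.6346] T [-0.4882  0.0928  0.0263] op 0.0265
shift mm [ -0.5   9.7 -27.7] rows>= 0.6750179465376872
turn [ 0.0639 -0.515  -0.27  ] rows>= 4.717729543359512
```

View pics/c5.png

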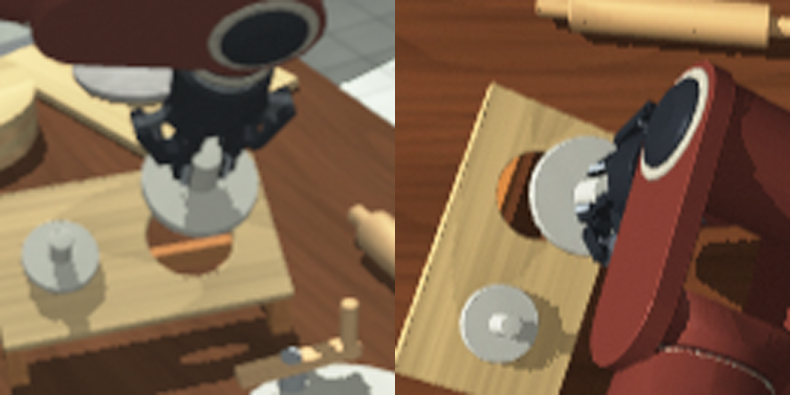

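```bash
python3 -m crank '[[0,0,0,14,0,-25,1],[0,0,0,14,0,-25,1],[0,0,0,14,0,-25,1],[0.011,-0.086,-0.045,0,0,0,1],[0.011,-0.086,-0.045,0,0,0,1],[0.011,-0.086,-0.045,0,0,0,1],[0.011,-0.086,-0.045,0,0,0,1],[0.011,-0.086,-0.045,0,0,0,1]]' 60; python3 -c "
from g import *
go([.5287,-.143,.43],[0,0,-1],[1,0,0])"
```

```text
t: 8.48
tool_pos: [0.5258, 0.0189, 0.419]
tool_rot: [-2.21, -2.138, -0.059]
contact_force: [-1.0, -0.9, -2.6]
opening: 0.0266
t 8.48 tcp [0.5258 0.0189 0.419 ] grasp [0.523  0.0303 0.2644] x [0.0339 0.9967 0.0733] y [ 0.9993 -0.0325 -0.0205] z [-0.018   0.0739 -0.9971] q [-0.1201 -0.19    1.8205  0.0713  1.5379 -0.0901] F [-1.0377 -0.8703 -2.5676] T [-0.0056  0.0693 -0.0303] op 0.0266
shift mm [-160.5    7.9  -23. ] rows>= 3.9136808509053203
turn [-0.0193 -0.0737 -0.0332] rows>= 0.6699898108974417
```

```bash
python3 -m crank '[[-0.019,-0.074,-0.033,0,0,-8,1],[0,0,0,-25,0,0,1],[0,0,0,-27,1,0,1],[0,0,0,-27,1,0,1],[0,0,0,-27,1,0,1],[0,0,0,-27,1,0,1],[0,0,0,-20,1,0,1],[0,0,0,0,0,0,1]]' 60; python3 -c "
from g import *
go([.5287,-.143,.36],[0,0,-1],[1,0,0])
im=[]
for c in('side','top'):
  p=eyes.get_image(c);save(p,c+'6.png');u=proj(p,[.53,-.14,.17]).astype(int)
  im.append(cv2.resize(cv2.cvtColor(p['image'],cv2.COLOR_RGB2BGR)[max(u[1]-65,0):,max(u[0]-65,0):][:130,:130],(395,395),interpolation=cv2.INTER_CUBIC))
cv2.imwrite('pics/c6.png',np.hstack(im))"
```

```text
t: 9.15
tool_pos: [0.5328, -0.1327, 0.4117]
tool_rot: [-2.188, -2.23, 0.013]
contact_force: [-0.6, 0.5, -3.2]
opening: 0.0264
t 9.15 tcp [ 0.5328 -0.1327  0.4117] grasp [ 0.5299 -0.1317  0.2567] x [-0.0192  0.9998  0.0066] y [ 0.9996  0.0193 -0.0183] z [-0.0184  0.0062 -0.9998] q [-0.3794 -0.1281  1.7772 -0.001   1.5119 -0.3986] F [-0.5811  0.509  -3.1963] T [ 0.0033 -0.0392  0.007 ] op 0.0264
shift mm [-10.6  -3.3  51.7] rows>= 1.2611064424132679
turn [-0.0184 -0.0064  0.0192] rows>= 0.22061491912901623
```

View pics/c6.png

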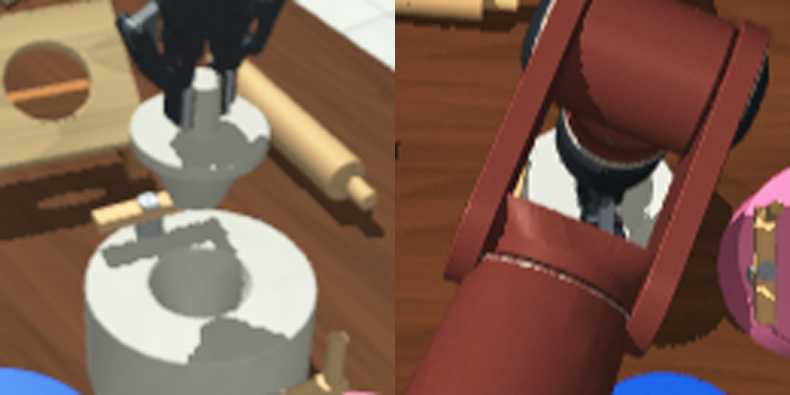

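```bash
python3 -m crank '[[-0.018,-0.006,0.019,-5,-2,12,1],[0,0,0,-5,-1,12,1],[0,0,0,0,0,0,1],[0,0,0,0,0,0,1]]' 60
cat > fc.py <<'E'
from fit import *
from g import go
go([.5287,-.143,.36],[0,0,-1],[1,0,0])
o=ctrl.get_obs(); M=R.from_rotvec(o["tool_rot"]).as_matrix(); k=o["tool_pos"]+.1585*M[:,2]; print("knob pred",k)
for q in ("core","core_knob","core"):
    p=eyes.get_image("side")
    try: m=best(q,p,k-[0,0,.03]); break
    except ValueError: print("miss")
a=-M[:,2]
def full(x):
    ax=np.array([x[3],x[4],1.]);ax/=np.linalg.norm(ax);kk=np.array(x[:3]);b=core(x)
    return b+[np.vstack([circ(kk-ax*.033,ax,.04),circ(kk-ax*.083,ax,.02)])]
def f3(x): return full([k[0]+x[0],k[1]+x[1],k[2]+x[2],a[0],a[1]])
print("offset fit",fit([p],[m],f3,[0,0,0],[.004]*3))
im=cv2.cvtColor(p["image"],cv2.COLOR_RGB2BGR).copy()
for P in full(list(k)+[a[0],a[1]]):
    cs,_=cv2.findContours(hullmask(p,P).astype(np.uint8),0,1); cv2.drawContours(im,cs,-1,(0,0,255),1)
# hole and rim circles
for r,z in((.0408,.09),(.09,.09)):
    for X in circ(np.array([.5287,-.143,z]),[0,0,1],r,90): u=proj(p,X); cv2.circle(im,(int(round(u[0])),int(round(u[1]))),0,(0,255,0),-1)
u=proj(p,[.5287,-.143,.15]).astype(int)
b=np.hstack([cv2.resize(x[u[1]-65:,u[0]-50:][:130,:100],(395,514),interpolation=cv2.INTER_NEAREST) for x in (cv2.cvtColor(p["image"],cv2.COLOR_RGB2BGR),im)])
import sys; cv2.imwrite("pics/"+sys.argv[1],b)
E
python3 fc.py c7.png
```

```text
t: 9.58
tool_pos: [0.5296, -0.1369, 0.3839]
tool_rot: [-2.209, -2.223, -0.004]
contact_force: [-0.5, -0.2, -2.8]
opening: 0.027
t 9.58 tcp [ 0.5296 -0.1369  0.3839] grasp [ 0.529  -0.1357  0.2289] x [-0.0065  1.      0.0074] y [ 1.      0.0066 -0.0036] z [-0.0036  0.0073 -1.    ] q [-0.3901 -0.1189  1.8154  0.0054  1.4512 -0.3973] F [-0.5255 -0.2442 -2.7547] T [0.0071 0.0262 0.0474] op 0.027
shift mm [-6.3 -0.8 23.8] rows>= 0.5810480128611711
turn [-0.0036 -0.0074  0.0065] rows>= 0.08457720835505915
knob pred [ 0.529  -0.1357  0.2254]
core 0.86 1139 3
offset fit (array([ 0.0058,  0.0029, -0.0054]), np.float64(298.0), [np.int64(1139)])
```

View pics/c7.png

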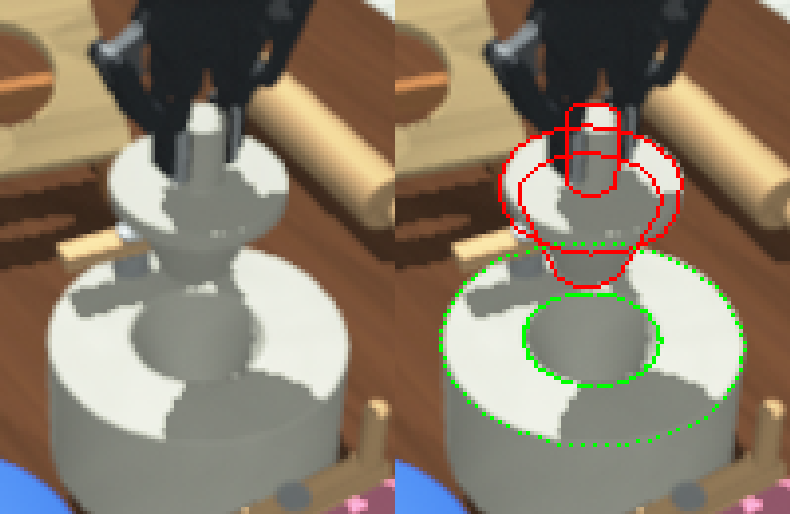

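```bash
python3 -m crank '[[-0.004,-0.007,0.006,-6,-1,10,1],[0,0,0,0,0,18,1],[0,0,0,0,0,18,1],[0,0,0,0,0,18,1],[0,0,0,0,0,12,1],[0,0,0,0,0,0,1]]' 60; python3 -c "
from g import *
go([.5288,-.1427,.29],[0,0,-1],[1,0,0])"
```

```text
t: 10.18
tool_pos: [0.5303, -0.1434, 0.3081]
tool_rot: [2.211, 2.216, 0.005]
contact_force: [-0.2, 0.2, -2.5]
opening: 0.0264
t 10.18 tcp [ 0.5303 -0.1434  0.3081] grasp [ 0.5318 -0.1443  0.1531] x [-0.0023  1.     -0.0056] y [0.9999 0.0023 0.0099] z [ 0.0099 -0.0056 -0.9999] q [-0.3994 -0.0504  1.882  -0.0014  1.2987 -0.4014] F [-0.236   0.1711 -2.5479] T [0.0012 0.0405 0.0102] op 0.0264
shift mm [ 0.9 -1.6 18. ] rows>= 0.4401098452183974
turn [0.0099 0.0056 0.0023] rows>= 0.09363359222399022
```

```bash
python3 -m crank '[[0.010,0.006,0.002,1,-2,3,1],[0,0,0,0,0,5,1],[0,0,0,0,0,0,1]]' 60; python3 fc.py c8.png;  python3 -c "
from g import *
go([.5288,-.1427,.28],[0,0,-1],[1,0,0])"
```

```text
t: 10.43
tool_pos: [0.5285, -0.1427, 0.3003]
tool_rot: [-2.221, -2.221, -0.0]
contact_force: [-1.0, 0.1, -2.8]
opening: 0.0267
t 10.43 tcp [ 0.5285 -0.1427  0.3003] grasp [ 0.5285 -0.1426  0.1453] x [-0.0001  1.      0.0003] y [ 1.      0.0001 -0.0001] z [-0.0001  0.0003 -1.    ] q [-0.3997 -0.0439  1.8894  0.0002  1.2962 -0.3999] F [-1.0137  0.0556 -2.7834] T [-0.0096 -0.0086 -0.0228] op 0.0267
shift mm [ -0.3   0.2 -59.7] rows>= 1.4561504102248664
turn [-0.0001 -0.0003  0.0001] rows>= 0.0025049351533083784
knob pred [ 0.5285 -0.1426  0.1418]
miss
core_knob 0.91 1020 2
offset fit (array([ 0.0375,  0.0434, -0.0482]), np.float64(227.0), [np.int64(1020)])
t 10.63 tcp [ 0.5289 -0.1428  0.3017] grasp [ 0.5292 -0.1429  0.1467] x [-0.0002  1.     -0.0006] y [1.     0.0002 0.002 ] z [ 0.002  -0.0006 -1.    ] q [-0.3996 -0.0448  1.8879  0.0002  1.2964 -0.3999] F [-0.7359  0.1898 -2.035 ] T [-0.0128 -0.0287 -0.011 ] op 0.027
shift mm [ 0.1 -0.1 21.7] rows>= 0.5284402344033522
turn [0.002  0.0006 0.0002] rows>= 0.016810543047709885
```

View pics/c8.png

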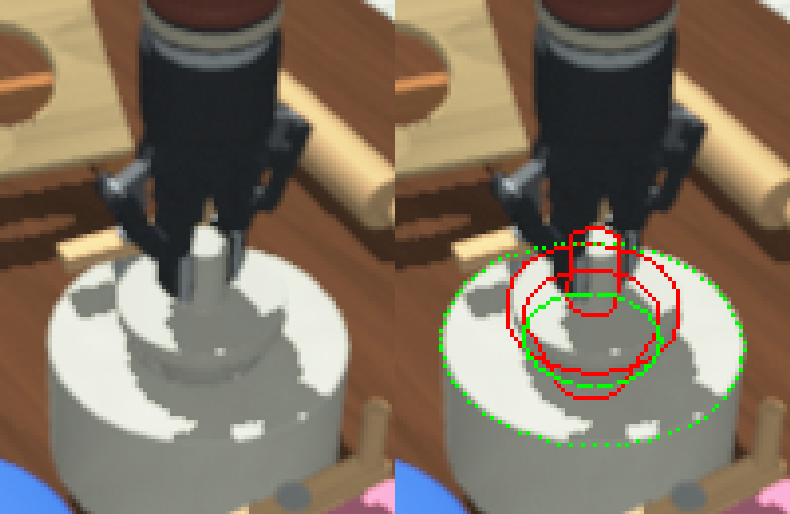

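```bash
python3 -m crank '[[0.002,0,0,0.5,-1,4,1],[0,0,0,0,0,5,1],[0,0,0,0,0,0,1]]' 60; python3 -m crank '[[0,0,0,0,0,4,1],[0,0,0,0,0,0,1]]' 60;  python3 -c "
from g import *
go([.5280,-.1423,.2815],[0,0,-1],[1,0,0])"
```

```text
t: 10.88
tool_pos: [0.5284, -0.1425, 0.2938]
tool_rot: [2.219, 2.219, 0.001]
contact_force: [-0.2, 0.0, -3.4]
opening: 0.0269
t: 11.05
tool_pos: [0.5283, -0.1425, 0.2893]
tool_rot: [2.219, 2.219, 0.001]
contact_force: [-1.0, -0.7, -3.0]
opening: 0.0265
t 11.05 tcp [ 0.5283 -0.1425  0.2893] grasp [ 0.5288 -0.1428  0.1343] x [-0.0003  1.     -0.002 ] y [1.     0.0003 0.003 ] z [ 0.003 -0.002 -1.   ] q [-0.3993 -0.0328  1.8984 -0.0007  1.2725 -0.3993] F [-0.9759 -0.6807 -2.9582] T [ 0.0193  0.0304 -0.0111] op 0.0265
shift mm [ 0.2 -0.4  7.8] rows>= 0.1906032632914669
turn [0.003  0.002  0.0003] rows>= 0.02893816907085853
```

```bash
python3 -m crank '[[0.003,0.002,0,0,-0.5,3,1],[0,0,0,0,0,0,1]]' 60; python3 -m crank '[[0,0,0,0,0,2,1],[0,0,0,0,0,0,1]]' 60; python3 -m crank '[[0,0,0,0,0,1.5,1],[0,0,0,0,0,0,1]]' 60; python3 -c "
from g import *
go([.5280,-.1423,.2815],[0,0,-1],[1,0,0])"
```

```text
t: 11.22
tool_pos: [0.5278, -0.1424, 0.2857]
tool_rot: [-2.221, -2.221, 0.0]
contact_force: [0.5, 0.3, -2.1]
opening: 0.0266
t: 11.38
tool_pos: [0.5277, -0.1424, 0.2833]
tool_rot: [-2.22, -2.221, 0.0]
contact_force: [-1.2, -0.1, -2.3]
opening: 0.0265
t: 11.55
tool_pos: [0.5281, -0.1425, 0.2825]
tool_rot: [2.221, 2.222, 0.001]
contact_force: [-0.0, 0.5, -3.7]
opening: 0.0269
t 11.55 tcp [ 0.5281 -0.1425  0.2825] grasp [ 0.5282 -0.1425  0.1275] x [-0.0003  1.      0.0002] y [1.     0.0003 0.0004] z [ 0.0004  0.0002 -1.    ] q [-0.3998 -0.0246  1.9027  0.0004  1.2632 -0.4001] F [-0.0127  0.4709 -3.7166] T [ 0.0287  0.0433 -0.0079] op 0.0269
shift mm [ 0.2 -0.1  1. ] rows>= 0.023301335210381295
turn [ 0.0004 -0.0002  0.0003] rows>= 0.0041808450243173345
```

```bash
for i in 1; do python3 -m crank '[[0,0,0,0,0,1.5,1],[0,0,0,0,0,0,1]]' 60; python3 -m crank '[[0,0,0,0,0,1.5,1],[0,0,0,0,0,0,1]]' 60; done
```

```text
t: 11.72
tool_pos: [0.5284, -0.1426, 0.2826]
tool_rot: [2.221, 2.222, 0.001]
contact_force: [0.3, 0.4, -3.6]
opening: 0.0263
t: 11.88
tool_pos: [0.5285, -0.1425, 0.2824]
tool_rot: [-2.221, -2.222, -0.001]
contact_force: [-0.4, 0.7, -3.2]
opening: 0.0265
```

```bash
python3 -m crank '[[0,0,0,0,0,3,1],[0,0,0,0,0,0,1]]' 60; python3 fc.py c9.png
```

```text
t: 12.05
tool_pos: [0.5289, -0.1426, 0.2829]
tool_rot: [-2.22, -2.222, 0.0]
contact_force: [-0.4, 0.4, -3.5]
opening: 0.0267
t 12.05 tcp [ 0.5289 -0.1426  0.2829] grasp [ 0.5288 -0.1425  0.1279] x [-0.0006  1.      0.0005] y [ 1.      0.0006 -0.0006] z [-0.0006  0.0005 -1.    ] q [-0.3993 -0.0229  1.9002  0.0003  1.265  -0.4   ] F [-0.3872  0.4049 -3.4792] T [ 0.0653 -0.0288 -0.0051] op 0.0267
shift mm [ -0.3  -0.3 -77.1] rows>= 1.8802457098857341
turn [-0.0006 -0.0005  0.0006] rows>= 0.007870229421929907
knob pred [ 0.5288 -0.1425  0.1244]
core 0.96 922 2
offset fit (array([ 0.0016, -0.0002, -0.0003]), np.float64(386.0), [np.int64(922)])
```

View pics/c9.png

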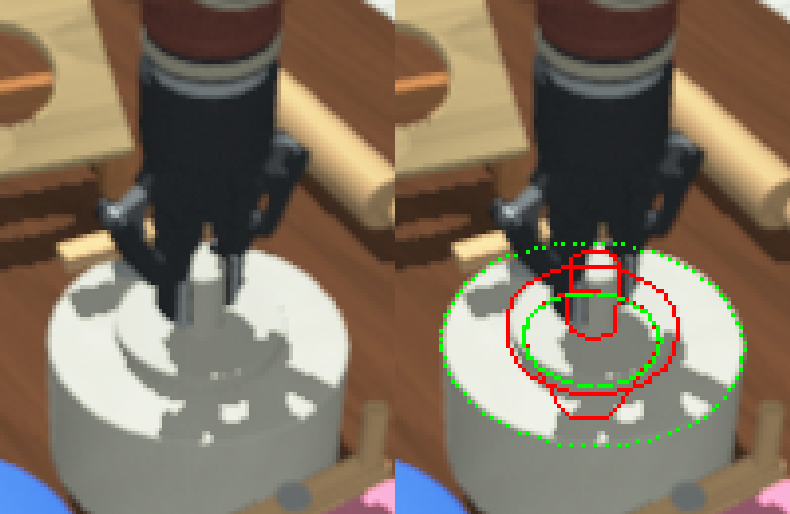

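```bash
python3 -m crank '[[0,0,0,0,0.7,6,1]]' 60;python3 -m crank '[[0,0,0,0,0,6,1]]' 60;python3 -m crank '[[0,0,0,0,0,6,1],[0,0,0,0,0,6,1]]' 60
```

```text
t: 12.23
tool_pos: [0.5299, -0.1427, 0.2821]
tool_rot: [-2.217, -2.219, 0.004]
contact_force: [-37.1, 12.9, 62.4]
opening: 0.0267
t: 12.32
tool_pos: [0.5303, -0.1428, 0.2822]
tool_rot: [-2.215, -2.218, 0.007]
contact_force: [-23.0, 8.3, 35.7]
opening: 0.0262
t: 12.48
tool_pos: [0.5311, -0.143, 0.2824]
tool_rot: [-2.213, -2.215, 0.01]
contact_force: [-21.7, 8.1, 32.3]
opening: 0.0264
```

```bash
python3 -m crank '[[0,0,0,0,0,0,1],[0,0,0,0,0,0,1]]' 30;  python3 -c "
from g import *
go([.5290,-.1427,.2824],[0,0,-1],[1,0,0])"
```

```text
t: 12.65
tool_pos: [0.5314, -0.1431, 0.285]
tool_rot: [-2.215, -2.218, 0.009]
contact_force: [-0.9, 0.4, -2.3]
opening: 0.0268
t 12.65 tcp [ 0.5314 -0.1431  0.285 ] grasp [ 0.53   -0.1429  0.13  ] x [-0.0013  1.      0.0012] y [ 1.      0.0014 -0.0094] z [-0.0094  0.0012 -1.    ] q [-0.3977 -0.017   1.8907 -0.0027  1.2771 -0.3983] F [-0.9072  0.3911 -2.2639] T [ 0.1054  0.074  -0.0367] op 0.0268
shift mm [ 0.4 -2.4  2.6] rows>= 0.06385464003356546
turn [-0.0094 -0.0012  0.0014] rows>= 0.07753975854745762
```

```bash
python3 -m crank '[[-0.009,-0.001,0.001,0,-2,0,1],[0,0,0,0,0,2,1],[0,0,0,0,0,0,1]]' 30;  python3 -c "
from g import *
go([.5290,-.1427,.2824],[0,0,-1],[1,0,0])"
```

```text
t: 12.9
tool_pos: [0.529, -0.1427, 0.2823]
tool_rot: [-2.22, -2.22, -0.001]
contact_force: [-1.2, 0.3, 1.8]
opening: 0.0261
t 12.9 tcp [ 0.529  -0.1427  0.2823] grasp [ 0.5288 -0.1423  0.1273] x [-0.0002  1.      0.002 ] y [ 1.      0.0002 -0.001 ] z [-0.001  0.002 -1.   ] q [-0.3995 -0.0217  1.9002  0.0015  1.2649 -0.4002] F [-1.2405  0.2653  1.8136] T [ 0.0841  0.1593 -0.0264] op 0.0261
shift mm [-0.  -0.  -0.1] rows>= 0.0024744781332227397
turn [-0.001  -0.002   0.0002] rows>= 0.01830421162375717
```

Light contact with an upward force of 1.8 N, so the core's weight is supported. I'll release slowly.

```bash
python3 -m crank '[[0,0,0,0,0,0,0.55],[0,0,0,0,0,0,0.4],[0,0,0,0,0,0,0.3],[0,0,0,0,0,0,0.1],[0,0,0,0,0,0,0.1]]' 30;  python3 -c "
from g import *
go([.5290,-.1427,.2824],[0,0,-1],[1,0,0])"
```

```text
t: 13.32
tool_pos: [0.5292, -0.1431, 0.2808]
tool_rot: [2.221, 2.221, 0.002]
contact_force: [0.2, -0.5, -0.4]
opening: 0.0386
t 13.32 tcp [ 0.5292 -0.1431  0.2808] grasp [ 0.5293 -0.143   0.1258] x [0.     1.     0.0007] y [ 1.     -0.      0.0007] z [ 0.0007  0.0007 -1.    ] q [-0.4001 -0.0199  1.901   0.001   1.2601 -0.4003] F [ 0.2397 -0.4539 -0.3973] T [-0.0246 -0.0297  0.0463] op 0.0386
shift mm [ 0.4 -0.2 -1.6] rows>= 0.0380912807403852
turn [ 0.0007 -0.0007 -0.    ] rows>= 0.00819209052295231
```

Now back the fingers off straight up and inspect.

```bash
python3 -m crank '[[0,0,0,0,0,-1,0],[0,0,0,0,0,-3,-0.2],[0,0,0,0,0,-6,-0.2],[0,0,0,0,0,-20,-0.2],[0,0,0,0,0,-30,-0.2],[0,0,0,0,0,-30,-0.2],[0,0,0,0,0,-30,-0.2],[0,0,0,0,0,0,-0.2]]' 30
cat > fd.py <<'E'
from fit import *
k=np.array([.529,-.1427,.123]); import sys
ims=[]
for c in ("side","top"):
    for q in ("core","core_knob","core"):
        p=eyes.get_image(c)
        try: m=best(q,p,k-[0,0,.02]); break
        except ValueError: print("miss"); m=None
    im=cv2.cvtColor(p["image"],cv2.COLOR_RGB2BGR).copy(); raw=im.copy()
    if m is not None:
        print(c,"xy,z,tilt free",fit([p],[m],core,list(k)+[0,0],[.004,.004,.004,.05,.05]))
        print(c,"upright xyz",fit([p],[m],lambda x:core(list(x)+[0,0]),list(k),[.004,.004,.004]))
        print(c,"upright z home",fit([p],[m],lambda x:core([x[0],x[1],.123,0,0]),list(k[:2]),[.004,.004]))
    for P in core(list(k)+[0,0]):
        cs,_=cv2.findContours(hullmask(p,P).astype(np.uint8),0,1); cv2.drawContours(im,cs,-1,(0,0,255),1)
    u=proj(p,[.529,-.143,.11]).astype(int)
    ims.append(np.vstack([cv2.resize(x[u[1]-40:,u[0]-50:][:75,:100],(395,296),interpolation=cv2.INTER_NEAREST) for x in (raw,im)]))
cv2.imwrite("pics/"+sys.argv[1],np.hstack(ims))
E
python3 fd.py d1.png
```

```text
t: 13.98
tool_pos: [0.5284, -0.1432, 0.4038]
tool_rot: [-2.218, -2.218, 0.002]
contact_force: [1.4, -0.9, 0.7]
opening: 0.0513
core 0.87 1107 1
core 0.66 1193 90
core 0.59 856 55
side xy,z,tilt free (array([ 0.5346, -0.1381,  0.1212,  0.0189,  0.0555]), np.float64(67.0), [np.int64(1107)])
side upright xyz (array([ 0.5321, -0.1411,  0.1228]), np.float64(97.0), [np.int64(1107)])
side upright z home (array([ 0.5326, -0.1399]), np.float64(94.0), [np.int64(1107)])
core 0.51 256 6
top xy,z,tilt free (array([ 0.639 , -0.1453, -0.2467,  2.3191,  0.1027]), np.float64(184.0), [np.int64(256)])
top upright xyz (array([ 0.5369, -0.1444,  0.1176]), np.float64(824.0), [np.int64(256)])
top upright z home (array([ 0.5301, -0.1447]), np.float64(839.0), [np.int64(256)])
```

View pics/d1.png

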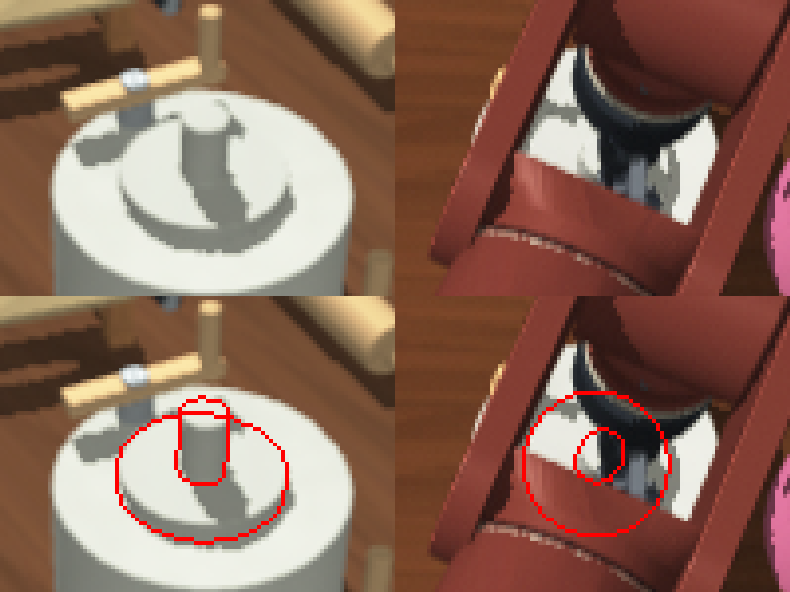

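```bash
python3 -m crank '[[0,0,0,38,0,0,0],[0,0,0,38,0,0,0],[0,0,0,38,0,0,0],[0,0,0,38,0,0,0],[0,0,0,38,0,0,0],[0,0,0,38,0,0,0],[0,0,0,0,0,0,0]]' 30
python3 fd.py d2.png
```

```text
t: 14.77
tool_pos: [0.5245, 0.092, 0.3816]
tool_rot: [-2.207, -2.185, 0.033]
contact_force: [-0.6, 0.4, -0.6]
opening: 0.0428
core 0.81 1123 1
side xy,z,tilt free (array([ 0.5329, -0.1401,  0.1221,  0.0328,  0.0329]), np.float64(58.0), [np.int64(1123)])
side upright xyz (array([ 0.5319, -0.1411,  0.1229]), np.float64(82.0), [np.int64(1123)])
side upright z home (array([ 0.5322, -0.1405]), np.float64(78.0), [np.int64(1123)])
core 0.96 1036 1
top xy,z,tilt free (array([ 0.5292, -0.1434,  0.12  ,  0.0426,  0.0273]), np.float64(48.0), [np.int64(1036)])
top upright xyz (array([ 0.5284, -0.142 ,  0.1229]), np.float64(62.0), [np.int64(1036)])
top upright z home (array([ 0.527 , -0.1437]), np.float64(64.0), [np.int64(1036)])
```

View pics/d2.png

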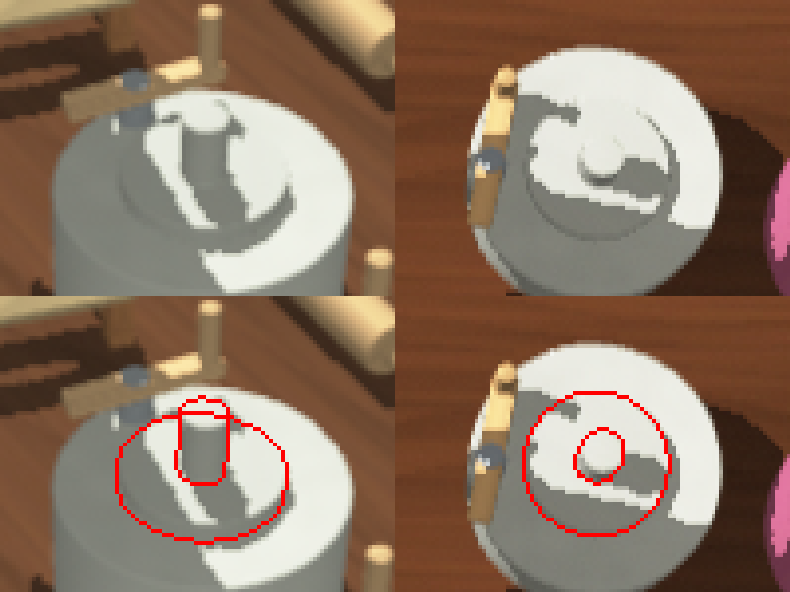

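```bash
cat > fe.py <<'E'
from fit import *
k=np.array([.529,-.1427,.123]); ps=[];ms=[]
for c in ("side","top"):
    for q in ("core","core_knob","core"):
        p=eyes.get_image(c)
        try: m=best(q,p,k-[0,0,.02]); break
        except ValueError: print("miss")
    ps.append(p);ms.append(m)
def cost(x):
    s=0
    for i in(0,1):
        s+=(np.logical_or.reduce([hullmask(ps[i],P) for P in core([x[2*i],x[2*i+1],x[4],x[5],x[6]])])^ms[i]).sum()
    return s
for z in (.123,):
  for t in [(0,0),(.03,0),(-.03,0),(0,.03),(0,-.03),(.04,.03)]:
    r=min((minimize(lambda y:cost([*y,z,*t]),[.532+d,-.141,.5275,-.143],method="Nelder-Mead",options=dict(initial_simplex=np.vstack([np.array([.532+d,-.141,.5275,-.143])]+[np.array([.532+d,-.141,.5275,-.143])+.003*np.eye(4)[j] for j in range(4)]),xatol=1e-4,fatol=.5)) for d in(-.001,.001)),key=lambda r:r.fun)
    print(z,t,r.fun,r.x)
E
python3 fe.py
```

```text
core 0.87 1097 1
core 0.56 987 1
0.123 (0, 0) 215.0 [ 0.5326 -0.1397  0.5282 -0.1419]
0.123 (0.03, 0) 199.0 [ 0.5331 -0.1404  0.5281 -0.1422]
0.123 (-0.03, 0) 223.0 [ 0.5324 -0.1396  0.5266 -0.1446]
0.123 (0, 0.03) 196.0 [ 0.5323 -0.1393  0.5275 -0.1412]
0.123 (0, -0.03) 224.0 [ 0.5329 -0.1402  0.5282 -0.1454]
0.123 (0.04, 0.03) 179.0 [ 0.5337 -0.1388  0.5287 -0.1433]
```

```bash
python3 -c "
from g import *
go([.529,-.1427,.375],[0,0,-1],[1,0,0])"; python3 -m crank '[[-0.010,-0.030,0.008,0,0,0,1],[0,0,0,-36,0,0,1],[0,0,0,-36,0,0,1],[0,0,0,-36,0,0,1],[0,0,0,-36,0,0,1],[0,0,0,-36,0,0,1],[0,0,0,-36,0,0,1],[0,0,0,0,0,0,1]]' 30;python3 -c "
from g import *
go([.529,-.1427,.335],[0,0,-1],[1,0,0])"
```

```text
t 15.17 tcp [0.5257 0.0859 0.3837] grasp [0.5201 0.0871 0.2288] x [0.0181 0.9998 0.0077] y [ 0.9992 -0.0178 -0.0365] z [-0.0364  0.0083 -0.9993] q [ 0.0203 -0.1466  1.8409  0.0091  1.4835  0.0373] F [0.0731 0.3853 1.5149] T [-0.012   0.0176 -0.011 ] op 0.0429
shift mm [-228.5    7.7    6.6] rows>= 5.573688848512248
turn [-0.0365 -0.008  -0.018 ] rows>= 0.3342119510976485
t: 15.83
tool_pos: [0.5184, -0.1442, 0.3907]
tool_rot: [2.254, 2.185, -0.052]
contact_force: [-0.1, -0.5, -0.0]
opening: -0.0003
t 15.83 tcp [ 0.5184 -0.1442  0.3907] grasp [ 0.515  -0.148   0.2358] x [ 0.0306  0.9992 -0.0254] y [ 0.9993 -0.0311 -0.0214] z [-0.0222 -0.0247 -0.9994] q [-0.4033 -0.1431  1.826  -0.0316  1.4695 -0.3691] F [-0.0886 -0.4842 -0.022 ] T [0.0099 0.0136 0.0794] op -0.0003
shift mm [ 3.2 11.7 55.4] rows>= 1.3509750087937638
turn [-0.0218  0.025  -0.0309] rows>= 0.36550093841893616
```

```bash
python3 -m crank '[[-0.022,0.025,-0.031,3,11,10,1],[0,0,0,0,0,20,1],[0,0,0,0,0,20,1],[0,0,0,0,0,0,1]]' 30;python3 -c "
from g import *
go([.529,-.1427,.322],[0,0,-1],[1,0,0])"
```

```text
t: 16.17
tool_pos: [0.529, -0.1483, 0.342]
tool_rot: [2.23, 2.205, 0.007]
contact_force: [-0.3, 0.7, -0.9]
opening: -0.0002
t 16.17 tcp [ 0.529  -0.1483  0.342 ] grasp [ 0.5301 -0.1483  0.187 ] x [ 0.0116  0.9999 -0.0005] y [ 0.9999 -0.0116  0.0071] z [ 0.0071 -0.0006 -1.    ] q [-0.4091 -0.0825  1.8531  0.0024  1.3642 -0.398 ] F [-0.2701  0.6974 -0.9043] T [-0.0163  0.0313  0.0093] op -0.0002
shift mm [ 5.6 -0.2 20. ] rows>= 0.4871863195683835
turn [ 0.0071  0.0005 -0.0116] rows>= 0.11008856463327091
```

```bash
python3 -m crank '[[0.007,0,-0.012,5,0,8,1],[0,0,0,0,0,8,1],[0,0,0,0,0,0,1]]' 30; python3 -m crank '[[0,0,0,0,0,4,1],[0,0,0,0,0,0,1]]';python3 -c "
from g import *
go([.529,-.1427,.317],[0,0,-1],[1,0,0])"
```

```text
t: 16.42
tool_pos: [0.5291, -0.1434, 0.3262]
tool_rot: [2.221, 2.221, -0.0]
contact_force: [-1.3, 0.5, -0.0]
opening: 0.0004
t: 16.58
tool_pos: [0.5293, -0.143, 0.3227]
tool_rot: [2.22, 2.221, 0.0]
contact_force: [0.1, 0.5, -0.4]
opening: -0.0
t 16.58 tcp [ 0.5293 -0.143   0.3227] grasp [ 0.5295 -0.1431  0.1677] x [-0.0005  1.     -0.001 ] y [1.     0.0005 0.0013] z [ 0.0013 -0.001  -1.    ] q [-0.3995 -0.0656  1.8707 -0.0004  1.3349 -0.3999] F [ 0.0622  0.4532 -0.3727] T [-0.0073 -0.0506 -0.0057] op -0.0
shift mm [ 0.3 -0.3  5.7] rows>= 0.13962838036475178
turn [0.0013 0.001  0.0005] rows>= 0.013943335690309512
```

```bash
python3 -m crank '[[0,0,0,0,0,4,1],[0,0,0,0,0,0,1]]'; python3 -m crank '[[0,0,0,0,0,2,1]]';python3 -m crank '[[0,0,0,0,0,2,1]]';python3 -m crank '[[0,0,0,0,0,3,1]]'
```

```text
t: 16.75
tool_pos: [0.5297, -0.1428, 0.3196]
tool_rot: [2.218, 2.22, 0.002]
contact_force: [-0.6, 0.5, 0.1]
opening: -0.0001
t: 16.83
tool_pos: [0.53, -0.1428, 0.3185]
tool_rot: [2.217, 2.219, 0.003]
contact_force: [0.3, -0.9, 0.3]
opening: -0.0001
t: 16.92
tool_pos: [0.5301, -0.1428, 0.3174]
tool_rot: [2.216, 2.219, 0.003]
contact_force: [-6.4, 1.4, 10.2]
opening: 0.0001
t: 17.0
tool_pos: [0.5304, -0.1429, 0.3173]
tool_rot: [2.217, 2.22, 0.002]
contact_force: [-10.6, 3.5, 22.7]
opening: 0.0003
```

```bash
python3 -m crank '[[0,0,0,0,0,-4,1],[0,0,0,0,0,-20,1],[0,0,0,0,0,-30,1],[0,0,0,38,0,0,1],[0,0,0,38,0,0,1],[0,0,0,38,0,0,1],[0,0,0,38,0,0,1],[0,0,0,38,0,0,1]]'
python3 fd.py d3.png; python3 fe.py; python3 -c "
from g import *
go()"
```

```text
t: 17.67
tool_pos: [0.5316, 0.0468, 0.3777]
tool_rot: [2.227, 2.198, 0.007]
contact_force: [0.6, -0.2, 0.1]
opening: 0.0001
core 0.76 1128 2
core 0.49 1201 90
core 0.19 407 27
side xy,z,tilt free (array([ 0.5312, -0.1414,  0.1241, -0.003 ,  0.0244]), np.float64(72.0), [np.int64(1128)])
side upright xyz (array([ 0.5309, -0.1423,  0.1257]), np.float64(83.0), [np.int64(1128)])
side upright z home (array([ 0.5325, -0.1406]), np.float64(74.0), [np.int64(1128)])
core 0.87 970 1
top xy,z,tilt free (array([ 0.5268, -0.1436,  0.121 ,  0.0624,  0.0578]), np.float64(114.0), [np.int64(970)])
top upright xyz (array([ 0.5396, -0.1496,  0.0542]), np.float64(19.0), [np.int64(970)])
top upright z home (array([ 0.5245, -0.1446]), np.float64(129.0), [np.int64(970)])
core 0.56 1145 2
core 0.96 1015 1
0.123 (0, 0) 148.0 [ 0.5345 -0.1404  0.5267 -0.1424]
0.123 (0.03, 0) 133.0 [ 0.5342 -0.1422  0.5281 -0.1421]
0.123 (-0.03, 0) 150.0 [ 0.5336 -0.1405  0.5266 -0.1422]
0.123 (0, 0.03) 130.0 [ 0.534  -0.1403  0.5268 -0.1412]
0.123 (0, -0.03) 156.0 [ 0.5339 -0.1417  0.5273 -0.143 ]
0.123 (0.04, 0.03) 124.0 [ 0.5341 -0.1413  0.5284 -0.1416]
t 18.07 tcp [0.5319 0.0441 0.3769] grasp [0.5335 0.0432 0.2219] x [ 0.0143  0.9999 -0.0055] y [ 0.9998 -0.0142  0.0103] z [ 0.0102 -0.0057 -0.9999] q [-0.0557 -0.1509  1.8561 -0.0051  1.4258 -0.0407] F [0.3047 0.0816 0.2673] T [-0.0092  0.0319 -0.0147] op 0.0002
```

View pics/d3.png

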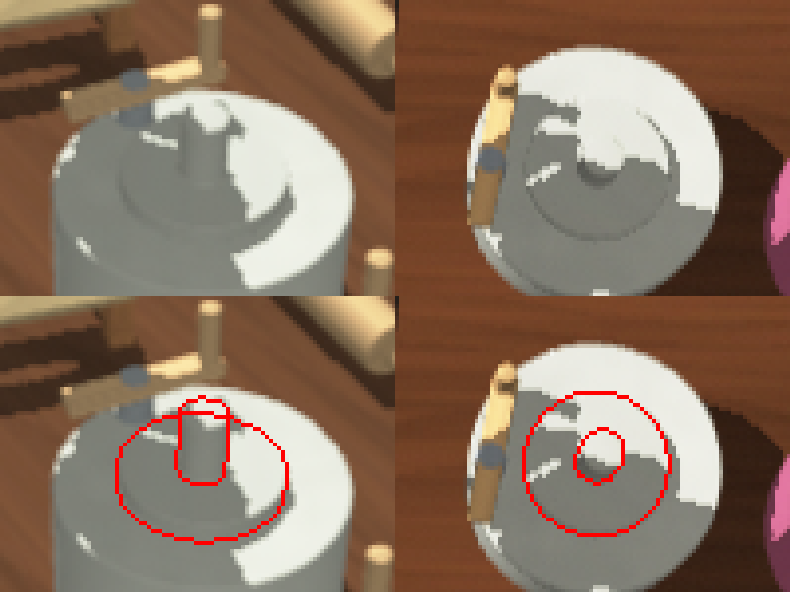

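```bash
python3 -m crank '[[0.001,0.001,0.122,0,0,0,0.2],[0,0,0.122,0,0,0,0.2],[0,0,0.122,0,0,0,0.2],[0,0,0.122,0,0,0,0.2],[0,0,0.122,0,0,0,0.2],[0,0,0.122,0,0,0,0.2],[0,0,0.122,0,0,0,0.2],[0,0,0.122,0,0,0,0.2]]' 20
python3 -m crank '[[0,0,0.122,0,0,0,0.2],[0,0,0.122,0,0,0,0.2],[0,0,0.122,0,0,0,0.2],[0,0,0.122,0,0,0,0.2],[0,0,0.122,0,0,0,0.2],[0,0,0.122,0,0,0,0.2],[0,0,0.122,0,0,0,0.2],[0,0,0,0,0,0,0.2]]' 20
python3 -c "
from g import *
go([.5765,-.079,.36],[0,0,-1],[-.184,-.983,0])"
```

```text
t: 18.73
tool_pos: [0.5328, 0.0331, 0.3761]
tool_rot: [3.016, 0.853, 0.01]
contact_force: [0.1, 1.0, 0.2]
opening: 0.0339
t: 19.4
tool_pos: [0.5335, 0.0216, 0.3753]
tool_rot: [3.094, -0.513, 0.012]
contact_force: [-0.2, 0.4, -0.2]
opening: 0.0343
t 19.4 tcp [0.5335 0.0216 0.3753] grasp [0.5345 0.0207 0.2203] x [ 0.9465 -0.3226  0.0083] y [-0.3226 -0.9465  0.0038] z [ 0.0067 -0.0063 -1.    ] q [-0.0978 -0.1483  1.8565 -0.0056  1.4261  1.8023] F [-0.1867  0.3858 -0.2337] T [ 0.0562 -0.0058 -0.0211] op 0.0343
shift mm [73.1 81.3 16.2] rows>= 1.983393752238766
turn [ 0.0044 -0.008  -0.1434] rows>= 1.159014739246043
```

```bash
python3 -m crank '[[0.004,-0.008,-0.11,0,0,0,0.2],[0,0,0,0,0,0,0.2]]' 20
python3 -c "
from g import *
go([.5765,-.079,.36],[0,0,-1],[-.184,-.983,0])"
```

```text
t: 19.57
tool_pos: [0.5335, 0.0194, 0.375]
tool_rot: [3.124, -0.334, -0.001]
contact_force: [-0.1, -1.1, 0.5]
opening: 0.0337
t 19.57 tcp [0.5335 0.0194 0.375 ] grasp [0.5334 0.0194 0.22  ] x [ 0.9774 -0.2114 -0.0005] y [-0.2114 -0.9774  0.0002] z [-0.0005 -0.0001 -1.    ] q [-0.103  -0.1463  1.8551 -0.0002  1.4333  1.6809] F [-0.0863 -1.0534  0.5186] T [-0.0225  0.0128 -0.0412] op 0.0337
shift mm [62.8 87.1 15. ] rows>= 2.1253237790290376
turn [ 0.0002  0.0005 -0.028 ] rows>= 0.22556154949561077
```

```bash
python3 -m crank '[[0,0,-0.02,16,22,3,0.2],[0,0,0,16,22,3,0.2],[0,0,0,16,22,3,0.2],[0,0,0,14,20,3,0.2],[0,0,0,0,0,0,0.2]]' 20
cat > pg.py <<'E'
from g import *
import sys
go([.5765,-.079,.30],[0,0,-1],[-.184,-.983,0])
im=[]
for c in('side','top'):
  p=eyes.get_image(c);u=proj(p,[.55,-.1,.14]).astype(int)
  for r in spotter.mark_of("bar_peg",p):
    if np.hypot(r["centre"][0]-.529,r["centre"][1]+.07)<.07: print(c,r["centre"],r["confidence"])
  im.append(cv2.resize(cv2.cvtColor(p['image'],cv2.COLOR_RGB2BGR)[max(u[1]-50,0):,max(u[0]-50,0):][:100,:100],(395,395),interpolation=cv2.INTER_CUBIC))
cv2.imwrite('pics/'+sys.argv[1],np.hstack(im))
E
python3 pg.py p1.png
```

```text
t: 19.98
tool_pos: [0.5786, -0.0832, 0.3631]
tool_rot: [3.126, -0.304, 0.003]
contact_force: [-0.5, -0.1, -0.5]
opening: 0.0344
t 19.98 tcp [ 0.5786 -0.0832  0.3631] grasp [ 0.5789 -0.0833  0.2081] x [ 0.9813 -0.1926  0.0022] y [-0.1926 -0.9813  0.0006] z [ 0.002  -0.0011 -1.    ] q [-0.27   -0.0143  1.7511 -0.0005  1.4025  1.4948] F [-0.4654 -0.135  -0.487 ] T [0.0189 0.0513 0.0161] op 0.0344
shift mm [-3.  -3.7 63.1] rows>= 1.5384004757884533
turn [ 0.0007 -0.0022 -0.0088] rows>= 0.0732543965921926
side [0.577, -0.0813, 0.1378] 0.97
top [0.5689, -0.0799, 0.1379] 0.47
```

View pics/p1.png

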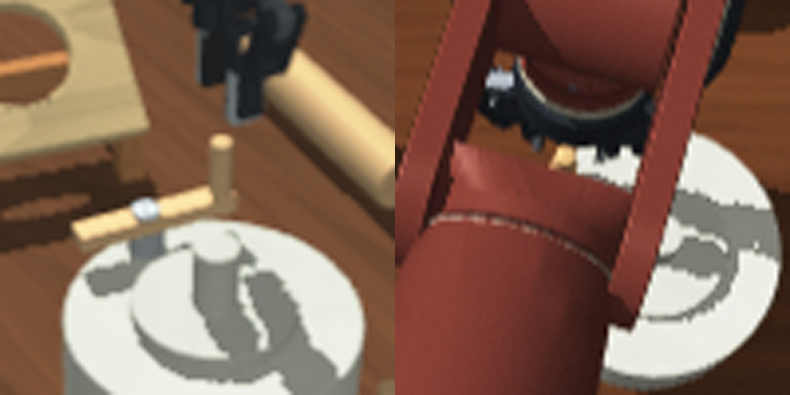

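```bash
python3 -m crank '[[0,0,-0.008,-2,-3.5,8,0.2],[0,0,0,0,0,12,0.2],[0,0,0,0,0,0,0.2]]' 20
python3 pg.py p2.png
```

```text
t: 20.43
tool_pos: [0.5755, -0.0729, 0.343]
tool_rot: [-3.128, 0.28, -0.006]
contact_force: [-0.4, -0.3, 0.1]
opening: 0.0345
t 20.43 tcp [ 0.5755 -0.0729  0.343 ] grasp [ 0.5761 -0.0727  0.188 ] x [ 0.9841 -0.1774  0.0037] y [-0.1774 -0.9841 -0.0015] z [ 0.0039  0.0008 -1.    ] q [-0.2545 -0.0086  1.7799  0.0018  1.3667  1.4942] F [-0.3567 -0.2721  0.0586] T [0.0038 0.0446 0.0102] op 0.0345
shift mm [ 1.9  5.9 43. ] rows>= 1.0493113954930315
turn [-0.0015 -0.0037  0.0067] rows>= 0.0629118170542619
side [0.5798, -0.0823, 0.1368] 0.64
top [0.5737, -0.0784, 0.1338] 0.47
```

View pics/p2.png

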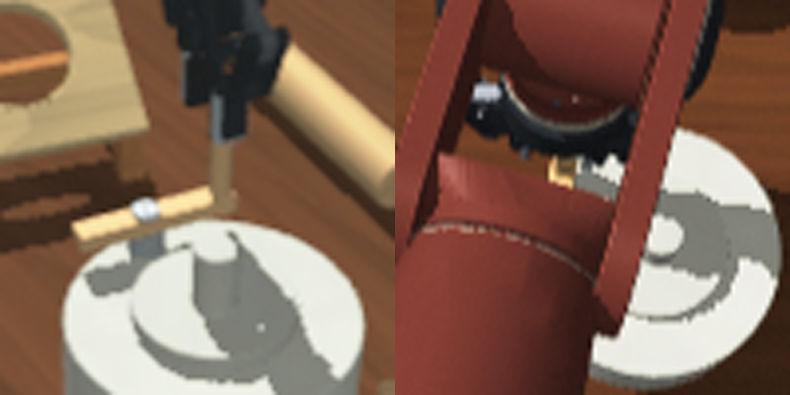

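```bash
python3 -m crank '[[0,0,0,1,6,0,0.2],[0,0,0,0,0,0,0.2],[0,0,0,0,0,0,0.2]]' 20
python3 pg.py p3.png
```

```text
t: 20.88
tool_pos: [0.5768, -0.0801, 0.3474]
tool_rot: [3.129, -0.28, 0.016]
contact_force: [-0.1, -0.8, -0.0]
opening: 0.0342
t 20.88 tcp [ 0.5768 -0.0801  0.3474] grasp [ 0.5783 -0.0803  0.1924] x [ 0.9841 -0.1775  0.0101] y [-0.1775 -0.9841 -0.0008] z [ 0.0101 -0.001  -0.9999] q [-0.2661 -0.0088  1.7726  0.0017  1.3678  1.4828] F [-0.1268 -0.7609 -0.0079] T [ 0.0184  0.0068 -0.0442] op 0.0342
shift mm [-0.9 -1.  47.4] rows>= 1.1560271873538135
turn [-0.0008 -0.0101  0.0066] rows>= 0.09738981544796838
side [0.5774, -0.0792, 0.1373] 0.76
top [0.572, -0.0783, 0.1353] 0.38
```

View pics/p3.png

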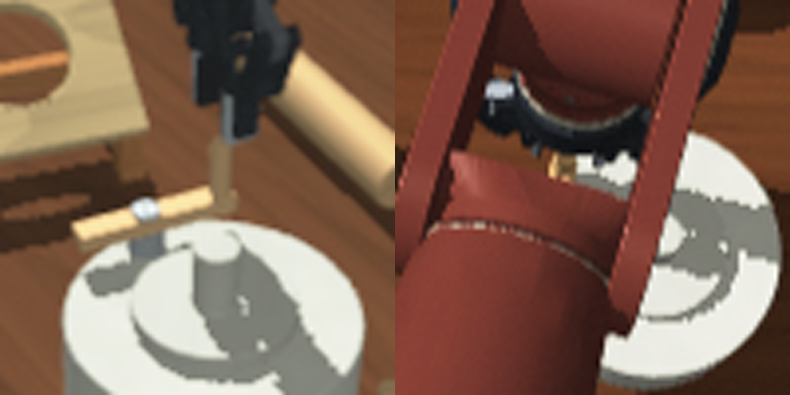

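```bash
python3 -m crank '[[0,-0.010,0,0,-1,9,0.2],[0,0,0,0,0,9,0.2],[0,0,0,0,0,0,0.2]]' 20
python3 -m crank '[[0,0,0,0,0,8,0.2],[0,0,0,0,0,8,0.2],[0,0,0,0,0,0,0.2]]' 20
python3 pg.py p4.png
```

```text
t: 21.33
tool_pos: [0.5771, -0.0788, 0.328]
tool_rot: [-3.128, 0.28, 0.0]
contact_force: [0.0, 0.4, -0.6]
opening: 0.0343
t: 21.58
tool_pos: [0.5767, -0.0786, 0.3088]
tool_rot: [-3.128, 0.279, 0.004]
contact_force: [0.1, 0.6, -0.4]
opening: 0.0339
t 21.58 tcp [ 0.5767 -0.0786  0.3088] grasp [ 0.5763 -0.0784  0.1538] x [ 0.9842 -0.1772 -0.0027] y [-0.1772 -0.9842 -0.001 ] z [-0.0024  0.0015 -1.    ] q [-0.2634  0.0299  1.8009  0.0008  1.3135  1.4853] F [ 0.0843  0.5914 -0.4188] T [ 0.0313  0.0099 -0.0118] op 0.0339
shift mm [-0.1  0.4  8.8] rows>= 0.2152014128612299
turn [-0.001   0.0027  0.0069] rows>= 0.060000972054154014
side [0.5812, -0.08, 0.133] 0.63
top [0.5735, -0.0769, 0.1357] 0.51
```

View pics/p4.png

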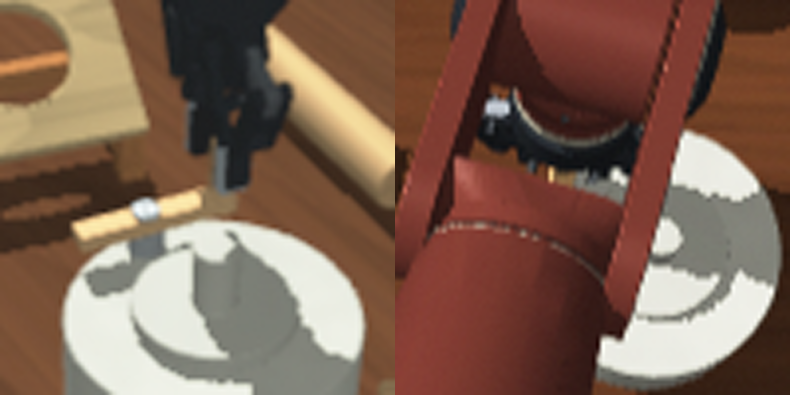

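```bash
python3 -m crank '[[0,0,0,0,0,5,0.2],[0,0,0,0,0,0,0.4],[0,0,0,0,0,0,0.7],[0,0,0,0,0,0,1],[0,0,0,0,0,0,1],[0,0,0,0,0,0,1]]' 20
python3 -c "
from g import *
go()"
```

```text
t: 22.28
tool_pos: [0.5779, -0.0789, 0.3078]
tool_rot: [-3.129, 0.28, -0.007]
contact_force: [0.5, -0.2, -1.7]
opening: 0.013
t 22.28 tcp [ 0.5779 -0.0789  0.3078] grasp [ 0.5786 -0.079   0.1528] x [ 0.9841 -0.1773  0.0044] y [-0.1773 -0.9842 -0.0005] z [ 0.0045 -0.0003 -1.    ] q [-0.2635  0.0322  1.8003  0.0009  1.3047  1.4854] F [ 0.4836 -0.2159 -1.6535] T [-0.0029 -0.0084 -0.0103] op 0.013
```

```bash
python3 -m crank '[[0,0,-0.1,-0.3,-5,0,1],[0,0,-0.1,-0.3,-5,0,1],[0,0,-0.1,-0.3,-5,0,1],[0,0,-0.1,-0.3,-5,0,1],[0,0,0,0,0,0,1]]' 20
cat > pp.py <<'E'
from g import *
pin=np.array([.529,-.0705])
o=ctrl.get_obs(); M=R.from_rotvec(o["tool_rot"]).as_matrix(); gp=o["tool_pos"]+.14*M[:,2]; d=gp[:2]-pin
h=np.arctan2(d[1],d[0]); print("radius",np.hypot(*d),"heading",h,"joint~",h-1.57+1.87,"tool x heading",np.arctan2(M[1,0],M[0,0]))
go()
E
python3 pp.py
```

```text
t: 22.7
tool_pos: [0.5773, -0.0585, 0.3078]
tool_rot: [-3.119, -0.373, -0.008]
contact_force: [-0.7, 1.8, -0.3]
opening: 0.0132
radius 0.05052268485870256 heading 0.24402881382463168 joint~ 0.5440288138246316 tool x heading 0.2380063482484429
t 22.7 tcp [ 0.5773 -0.0585  0.3078] grasp [ 0.5781 -0.0583  0.1528] x [0.9718 0.2358 0.0053] y [ 0.2358 -0.9718  0.0001] z [ 0.0052  0.0012 -1.    ] q [-0.2296  0.0249  1.8078  0.0024  1.3041  1.1026] F [-0.6778  1.8067 -0.2601] T [ 0.1724  0.0982 -0.0359] op 0.0132
```

```bash
python3 -m crank '[[0,0,-0.1,-0.3,-5,0,1],[0,0,-0.1,-0.3,-5,0,1],[0,0,-0.1,-0.3,-5,0,1],[0,0,-0.1,-0.3,-5,0,1],[0,0,-0.1,-0.3,-5,0,1],[0,0,-0.1,-0.3,-5,0,1],[0,0,-0.1,-0.3,-5,0,1],[0,0,0,0,0,0,1]]' 20
python3 pp.py
```

```text
t: 23.37
tool_pos: [0.5576, -0.0297, 0.3078]
tool_rot: [2.795, 1.434, 0.011]
contact_force: [-1.2, 1.6, -0.8]
opening: 0.0131
radius 0.05071180668243878 heading 0.9493531366366303 joint~ 1.2493531366366304 tool x heading 0.9481551860801254
t 23.37 tcp [ 0.5576 -0.0297  0.3078] grasp [ 0.5586 -0.0292  0.1528] x [0.5832 0.8123 0.0063] y [ 0.8123 -0.5832  0.0038] z [ 0.0067  0.0029 -1.    ] q [-0.1872 -0.0273  1.8599  0.0043  1.3029  0.4343] F [-1.1862  1.5626 -0.8328] T [0.1725 0.1803 0.0277] op 0.0131
```

Remaining: 0.62 rad.

```bash
python3 -m crank '[[0,0,-0.1,-0.3,-5,0,1],[0,0,-0.1,-0.3,-5,0,1],[0,0,-0.1,-0.3,-5,0,1],[0,0,-0.1,-0.3,-5,0,1],[0,0,-0.1,-0.3,-5,0,1],[0,0,0,0,0,0,1]]' 20
python3 pp.py
python3 - <<'E'
from h import *
im=[]
for c in('side','top'):
  p=eyes.get_image(c);u=proj(p,[.53,-.09,.12]).astype(int)
  im.append(cv2.resize(cv2.cvtColor(p['image'],cv2.COLOR_RGB2BGR)[u[1]-50:,u[0]-50:][:100,:100],(395,395),interpolation=cv2.INTER_CUBIC))
cv2.imwrite('pics/p5.png',np.hstack(im))
E
```

```text
t: 23.87
tool_pos: [0.5345, -0.0211, 0.3078]
tool_rot: [2.359, 2.074, 0.015]
contact_force: [-0.4, 1.5, -1.2]
opening: 0.0125
radius 0.05063997071122841 heading 1.4401292139827269 joint~ 1.740129213982727 tool x heading 1.4423333901631483
t 23.87 tcp [ 0.5345 -0.0211  0.3078] grasp [ 0.5357 -0.0202  0.1528] x [0.1281 0.9917 0.0067] y [ 0.9917 -0.1282  0.0073] z [ 0.0081  0.0057 -1.    ] q [-0.18   -0.0847  1.9149  0.0073  1.3045 -0.0534] F [-0.3661  1.4629 -1.2075] T [0.1673 0.2525 0.0562] op 0.0125
```

View pics/p5.png

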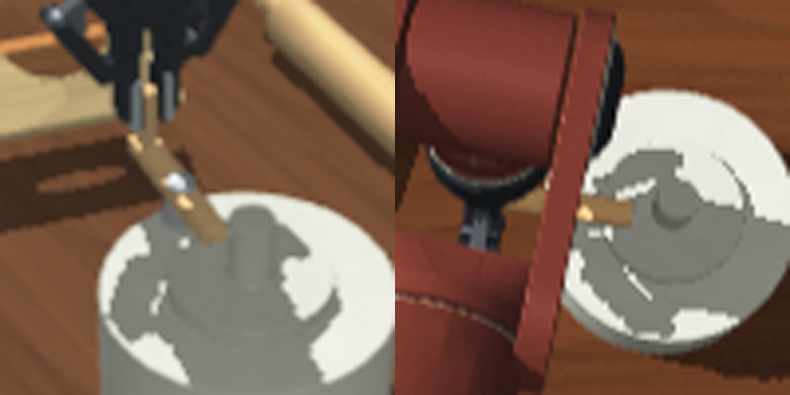

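Another 0.12 rad brings the joint to about 1.86, just short of the 1.9 stop.

```bash
python3 -m crank '[[0,0,-0.065,-0.1,-3,0,1],[0,0,-0.055,-0.1,-3,0,1],[0,0,0,0,0,0,1],[0,0,0,0,0,0,1]]' 20
python3 pp.py
python3 - <<'E'
from h import *
im=[]
for c in('side','top'):
  p=eyes.get_image(c);u=proj(p,[.53,-.09,.12]).astype(int)
  im.append(cv2.resize(cv2.cvtColor(p['image'],cv2.COLOR_RGB2BGR)[u[1]-50:,u[0]-50:][:100,:100],(395,395),interpolation=cv2.INTER_CUBIC))
cv2.imwrite('pics/p6.png',np.hstack(im))
E
```

```text
t: 24.3
tool_pos: [0.5296, -0.021, 0.3078]
tool_rot: [-2.247, -2.195, -0.016]
contact_force: [-0.9, 0.9, 0.1]
opening: 0.0129
radius 0.05059218219384883 heading 1.5402678887535297 joint~ 1.8402678887535298 tool x heading 1.5470824904600229
t 24.3 tcp [ 0.5296 -0.021   0.3078] grasp [ 0.5307 -0.0198  0.1528] x [0.0237 0.9997 0.0077] y [ 0.9997 -0.0238  0.0069] z [ 0.0071  0.0075 -0.9999] q [-0.1818 -0.0966  1.926   0.009   1.3066 -0.1604] F [-0.8634  0.9353  0.0941] T [0.2693 0.3033 0.014 ] op 0.0129
```

View pics/p6.png

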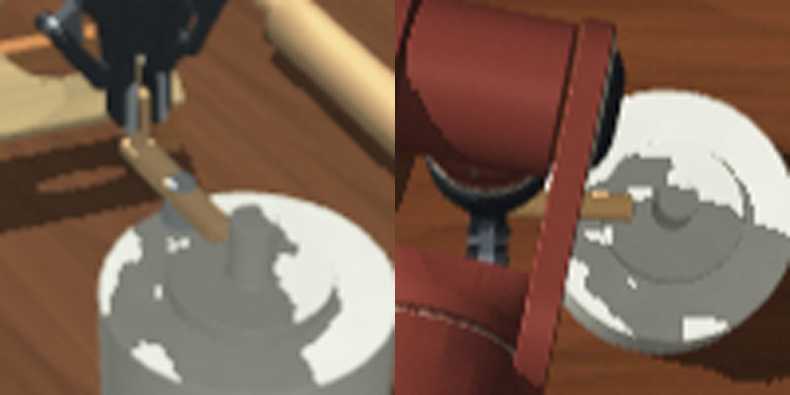

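```bash
python3 -m crank '[[0,0,0,0,0,0,0.6],[0,0,0,0,0,0,0.3],[0,0,0,0,0,0,0.2],[0,0,0,0,0,0,0.2]]' 20
python3 -m crank '[[0,0,0,0,0,-10,0.2],[0,0,0,0,0,-20,0.2],[0,0,0,0,0,-30,0.2],[0,0,0,0,0,-30,0.2],[0,0,0,30,0,0,0.2],[0,0,0,35,0,0,0.2],[0,0,0,35,0,0,0.2],[0,0,0,35,0,0,0.2]]' 20
python3 -m crank '[[0,0,0,35,0,0,0.2],[0,0,0,0,0,0,0.2],[0,0,0,0,0,0,0.2]]'
python3 - <<'E'
from h import *
im=[]
for c in('side','top'):
  p=eyes.get_image(c);save(p,c+'9.png');u=proj(p,[.53,-.1,.12]).astype(int)
  for q in("bar_peg","core_knob","small_core_knob","rolling_pin","cast_bowl"):
    for r in spotter.mark_of(q,p)[:4]: print(c,q,np.round(r["centre"],4),r["confidence"])
  im.append(cv2.resize(cv2.cvtColor(p['image'],cv2.COLOR_RGB2BGR)[u[1]-50:,u[0]-50:][:100,:100],(395,395),interpolation=cv2.INTER_CUBIC))
  h=proj(p,[.529,-.0705,.118]);print(c,"pin",h)
cv2.imwrite('pics/p7.png',np.hstack(im))
E
python3 fe.py
```

```text
t: 24.73
tool_pos: [0.5307, -0.0218, 0.3084]
tool_rot: [2.248, 2.188, 0.017]
contact_force: [0.7, 1.3, -0.6]
opening: 0.0342
t: 25.4
tool_pos: [0.5348, 0.1109, 0.4103]
tool_rot: [2.259, 2.166, 0.023]
contact_force: [0.5, 0.1, -0.2]
opening: 0.034
t: 25.65
tool_pos: [0.5357, 0.153, 0.4148]
tool_rot: [2.25, 2.172, 0.032]
contact_force: [-0.1, -0.2, 0.0]
opening: 0.0342
side bar_peg [ 0.5265 -0.3028  0.1363] 0.9
side bar_peg [ 0.5299 -0.0208  0.136 ] 0.77
side bar_peg [0.2668 0.3412 0.1386] 0.76
side bar_peg [ 0.3352 -0.1453  0.139 ] 0.75
side core_knob [ 0.5302 -0.1449  0.1229] 0.56
side small_core_knob [0.4489 0.1823 0.1091] 0.56
side rolling_pin [0.7739 0.0492 0.0025] 0.93
side cast_bowl [ 0.7805 -0.1813  0.0014] 0.56
side pin [328.32009648 194.39148378]
top bar_peg [0.2658 0.3423 0.1422] 0.78
top bar_peg [ 0.3315 -0.1442  0.1388] 0.72
top bar_peg [ 0.5225 -0.0185  0.1373] 0.68
top bar_peg [ 0.5293 -0.2968  0.1374] 0.6
top core_knob [ 0.5301 -0.1395  0.123 ] 0.75
top rolling_pin [ 0.5295 -0.1404  0.1228] 0.71
top rolling_pin [ 0.7745  0.0525 -0.0028] 0.66
top cast_bowl [ 0.7819 -0.1804 -0.0015] 0.68
top pin [324.3141886  199.01824642]
core 0.86 1119 2
core 0.78 995 1
0.123 (0, 0) 188.0 [ 0.5327 -0.1408  0.5285 -0.1439]
0.123 (0.03, 0) 184.0 [ 0.5347 -0.1402  0.5281 -0.1435]
0.123 (-0.03, 0) 204.0 [ 0.5332 -0.1401  0.5265 -0.1424]
0.123 (0, 0.03) 181.0 [ 0.5327 -0.1402  0.5283 -0.1414]
0.123 (0, -0.03) 198.0 [ 0.5333 -0.1404  0.5277 -0.143 ]
0.123 (0.04, 0.03) 166.0 [ 0.5344 -0.14    0.5286 -0.1414]
```

View pics/p7.png

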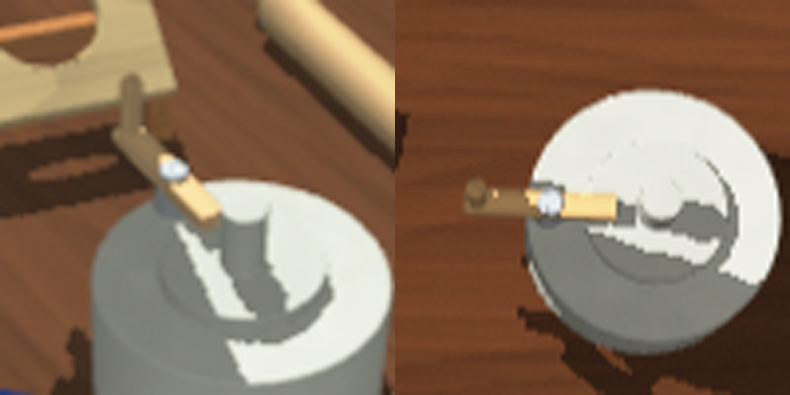

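Run:
```python
from h import *
from fit import circ
im=[]
for c in('side','top'):
  p=eyes.get_image(c);raw=cv2.cvtColor(p['image'],cv2.COLOR_RGB2BGR)
  k0=np.array([.5327,-.1405,.123]) if c=='side' else np.array([.5284,-.1430,.123])
  u=proj(p,k0).astype(int); x0,y0=u[0]-33,u[1]-25; S=8
  col=[]
  for t in ((0,0),(.045,.03)):
    a=cv2.resize(raw[y0:y0+48,x0:x0+66],None,fx=6,fy=6,interpolation=cv2.INTER_CUBIC)
    a=cv2.convertScaleAbs(a,alpha=1.0)
    ax=np.array([*t,1.]);ax/=np.linalg.norm(ax); base=k0-[0,0,.033]
    for h,r in((.012,.05),(0,.05),(.054,.014)):
      for X in circ(base+ax*h,ax,r,120):
        q=proj(p,X); cv2.circle(a,(int((q[0]+.5-x0)*6),int((q[1]+.5-y0)*6)),0,(0,0,255),-1)
    col.append(a)
  im.append(np.vstack(col))
cv2.imwrite('pics/t1.png',np.hstack(im))
```

```text
(no output)
```

View pics/t1.png

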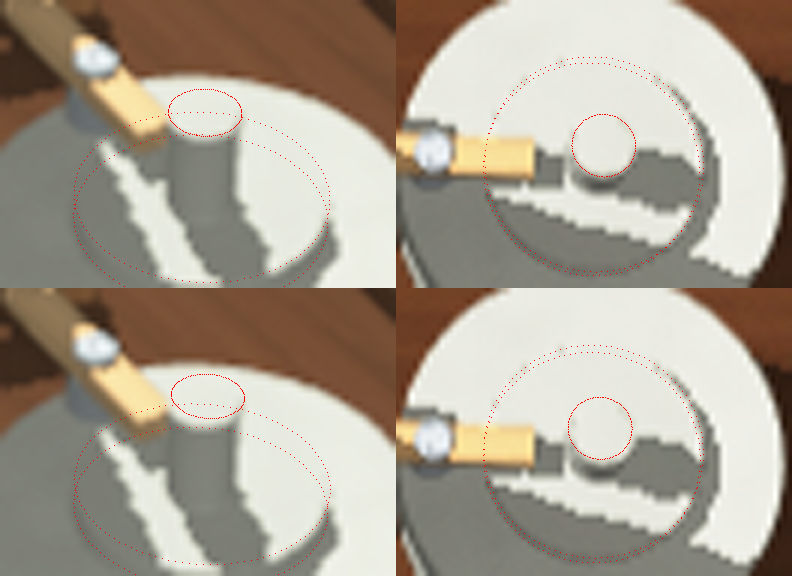

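The upright model (upper row) matches the knob top and flange in both views. The tilted one (lower row) visibly misses the knob. The bar points at the knob and the gripper is clear, so I'm handing in.

```bash
python3 -c "
from g import *
go(); print(ctrl.finish_job())"
```

```text
t 26.55 tcp [0.5358 0.1517 0.4137] grasp [0.5394 0.1524 0.2587] x [0.0379 0.9993 0.0055] y [ 0.999  -0.0381  0.0231] z [ 0.0233  0.0046 -0.9997] q [ 0.1419 -0.1211  1.7676  0.0013  1.4715  0.1798] F [-0.1908 -0.5413 -0.2275] T [-0.065   0.0792  0.0217] op 0.034
the job is handed in; nothing more can be done
None
```

I drew the larger core out of the rack along its axis, turned it upright and set it in the white mould. After letting go I pressed it home on the knob top. Then I swung the bar by its peg to about 1.84 rad, let go, lifted clear and handed in at 26.6 s. No verdict was reported.

**Core seating:** the detectors put the knob centre at about 0.123 m, which is 33 mm over the rim and home. Pressing on the knob top met firm resistance at about 0.144 m, also the home height. Overlaying an upright model on both pictures matched the flange and knob.

**Bar:** it points at the knob, at a joint angle of about 1.84 rad, worked out from the tool position while gripping the peg. A reading of 1.87 would be dead on.

**Bystanders:** the last detections of the small core, rolling pin and bowl were all within about 6 mm of where they started.

**Checks that disagreed:**
- **Position:** the two cameras differ by about 4 mm on the core's sideways position, which I put down to calibration. How well it is centred rests on the cone fit.
- **Tilt:** the outline fits slightly favoured a tilt of about 0.05 rad, but the enlarged overlays ruled against it.
- **Contact:** an earlier press on the core while still gripped reached about 62 N upward and 37 N sideways at the wrist. That is under the 120 N limit. I relaxed it and re-levelled before releasing.

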